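Unload the rotor-core bonding fixture

ROBOT

A 6-joint arm with a two-finger parallel gripper is mounted at the origin on the work surface. World frame = base frame: x ahead of the robot, y to its left, z up, the work surface at z = 0. Lengths are in m, angles in rad, forces in N, time in s.
With the tool pointing down it reaches from about 0.325 to 0.9 m from the base axis. Payload 6.1 kg.
Tool frame: the origin (TCP) lies midway between the tips of the shut fingers; the grasp point (between the pads) lies 19 mm behind it; x points along the fingers, y is the direction in which the jaws open and shut, and the axes are right-handed (so a half turn about x gives the same grasp; the last joint's range is limited). The gripper opens to 85 mm and grips with 20 to 120 N. Pads are 22 mm wide; open, the fingers measure 114 mm over their backs; the gripper's body (76 mm by 85 mm) begins 54 mm behind the grasp point. The pads swing forward as they close: fully open they stand 13 mm farther back than shut.
Start: joints at [1.152, 0.22, 1.526, -0, 1.395, -0.126], TCP at [0.18, 0.598, 0.231] pointing down, gripper open.
Joint ranges: [-2.98, 2.98], [-0.91, 2.08], [0.09, 2.57], [-1.24, 4.39], [0.2, 2.65], [-2.68, 2.68]. Speed limits (rad/s): [2.57, 2.57, 3.01, 3.14, 3.14, 3.14].

INTERFACE

Orientations are given as a rotation vector (axis times angle).
In Python, from bench import r gives the robot as it stands.
- The arm moves only by the tool play_rows, never from a script. Its argument "motion" is a list of rows, each a list of 3 entries, a list of its own where there are three numbers: the turn, a rotation vector about the tool's x, y, z in degrees, then the shift along the tool's x, y, z in cm, then the closure, from 0 (fully open) to 1 (shut). A call has 1 to 5 rows; each row is the pose to reach, as a shift and turn from the pose commanded when the call began, along the tool's axes at that moment; what a row does not reach only later rows make up. A row lasts 1/8 s, in which the tool goes at most 62.5 mm and 10.7 degrees, less where a joint would pass 70% of its speed; a pose out of reach is approached as far as the arm can. A call with a gripper value outside its range is refused whole. The fingers move at their own pace and stop on an object; "grip_force" is the grip in N (left out, the last holds). Time passes only in rows, so rows that repeat a pose let the fingers close. It gives the time, the measured TCP pose, the force and the opening at its end, in the units of the state.
- r.read_state(): the state, without advancing time (a new reading comes with each control period).
- r.get_image(name): name is "scene" or "top"; returns a dict with "image" (420x560x3 uint8, red, green, blue), "fovy" (degrees; the focal length in pixels is half the picture's height over the tangent of half this angle, whatever the lens; pixels are square), "cx", "cy" (the principal point, pixels), "k1" (the pictures are not rectified: a ray, as slopes to the right and down, at radius r is drawn at 1 + k1 r^2 times it, then the intrinsics apply), "R" (3x3) and "t" (3): a world point X has camera coordinates R X + t. Camera axes: x right, y down, z forward; pixel columns grow to the right and rows downward; lengths in m; the calibration is good to about 2 mm. A picture is of the moment at which its call begins. There is no depth.
- r.sign_off(): hands the job in, once; it reports no verdict.
Trained networks look in a picture, given as the dict that the camera call returned (one of the last four; its "shot" number tells which), for a name from the list of things; names that differ only in an ending like _2 or _b are one class to them, and where a whole thing is asked for, a point or a joint stands for the part that bears it (a point fixed in the world has none). Each returns a list of dicts, best first, with "conf" (0 to 1); they miss things now and then, are a little off and sometimes report something else, mostly with a low value. They report only what shows in the picture. A call takes as long as a camera call.
- r.masks_of(label, picture): "mask" (420x560 bool, what is visible of it) and "box" ([centre column, centre row, width, height] in pixels, round what is visible of it).
The state is a dict: "time": time; "q": joint angles; "qvel": joint speeds; "effort": joint torques, N m; "ee_pos": TCP position; "tool_rot": TCP orientation; "ft_force": force on the tool from outside, world axes, zero at the start; "ft_torque": the same for the moment, N m; "grip_width": finger opening in m.
Only numpy, scipy, OpenCV 4.12 (cv2) and the standard library are available. Lean on these libraries where they do the work, as an engineer would, in place of code of your own. Each camera call takes 0.05 s, during which the arm holds its last target. There are 200 camera calls.

TASK

Unload the bonding fixture: flip all four side clips outward and down, only then swing the lid up past its balance point so that it stays open by itself, and lift every rotor core out of its cavity and lay it flat on the floor of the steel tray, none on top of another. When the last core is out and in the tray, close the lid fully again to keep dust out, leaving the clips down, and do not disturb the bottle, the jar or the brush.

Things in the scene. Friction and masses are not known exactly. Their poses are not given: they have to be found in the camera images.
- fixture: fixed aluminium block 110 (x) x 230 (y) x 30 high, origin: centre of its underside. Four round cavities, 49 wide, 12 deep (floor 18 above the underside) in a row along y at y = -81, -27, 27, 81, x = -15. A grey hinged lid covers it: closed, its flat top is 56 above the bench (pad screws on it: 3 more, seen only). +x points from the bar side to the hinge side.
- lid (a joint): lid angle: 0 closed, grows as its bar side rises, stop at 1.95 rad, leaning back. No spring, 0.35 kg, slight friction: it balances near 1.35 rad; below that it falls shut, beyond it falls back to the stop and stays open. A shell 112 x 226 x 26 high, hinged along the fixture's y.
- lid_bar (a point): middle of the lid's handle: round steel bar, 10 diameter, along the fixture's y, 112 clear between its two ears, with a clear gap of 46 to the lid's front edge; 42 above the bench when closed, nothing under it. It lies 165 from the hinge towards the bar side and 12 above it when closed. Turns with the lid.
- lid_hinge (a point): middle of the lid's hinge axis, 58 along +x of the fixture's centre, 30 above the bench. Turns with the lid.
- clip_fl (a joint): angle of the clip at the fixture's left (+y) end, on the bar side: near 0 standing upright (fastened), grows as it tips outward, away from the lid, stop at 2.0 rad hanging down (unfastened). No spring, only slight friction: it stays put near upright and falls by itself beyond about 0.5 rad.
- clip_fl_tip (a point): free end of that clip: a steel flap 28 wide, 5 thick, 55 from hinge to tip; upright it stands at the end face, 120 from the fixture's centre along y and 32 from it along x, its hinge 28 and its tip 83 above the bench, so 27 of it stands above the lid's top and can be pushed outward from over the lid.
- clip_bl (a joint): angle of the clip at the fixture's left (+y) end, on the hinge side: near 0 standing upright (fastened), grows as it tips outward, away from the lid, stop at 2.0 rad hanging down (unfastened). No spring, only slight friction: it stays put near upright and falls by itself beyond about 0.5 rad.
- clip_bl_tip (a point): free end of that clip: a steel flap 28 wide, 5 thick, 55 from hinge to tip; upright it stands at the end face, 120 from the fixture's centre along y and 32 from it along x, its hinge 28 and its tip 83 above the bench, so 27 of it stands above the lid's top and can be pushed outward from over the lid.
- clip_fr (a joint): angle of the clip at the fixture's right (-y) end, on the bar side: near 0 standing upright (fastened), grows as it tips outward, away from the lid, stop at 2.0 rad hanging down (unfastened). No spring, only slight friction: it stays put near upright and falls by itself beyond about 0.5 rad.
- clip_fr_tip (a point): free end of that clip: a steel flap 28 wide, 5 thick, 55 from hinge to tip; upright it stands at the end face, 120 from the fixture's centre along y and 32 from it along x, its hinge 28 and its tip 83 above the bench, so 27 of it stands above the lid's top and can be pushed outward from over the lid.
- clip_br (a joint): angle of the clip at the fixture's right (-y) end, on the hinge side: near 0 standing upright (fastened), grows as it tips outward, away from the lid, stop at 2.0 rad hanging down (unfastened). No spring, only slight friction: it stays put near upright and falls by itself beyond about 0.5 rad.
- clip_br_tip (a point): free end of that clip: a steel flap 28 wide, 5 thick, 55 from hinge to tip; upright it stands at the end face, 120 from the fixture's centre along y and 32 from it along x, its hinge 28 and its tip 83 above the bench, so 27 of it stands above the lid's top and can be pushed outward from over the lid.
- tray: steel tray fixed to the bench, 200 (x) x 170 (y) outside, 14 high, walls and floor 4 thick; origin at the centre of its underside.
- core1: bonded rotor core: plain dark steel disc-shaped stack of laminations, 46 diameter, 28 high, 0.3 kg, small bore; origin at the centre of its lower face, z its axis. At the start it lies flat in a cavity and stands 16 above the block. May be absent.
- core2: bonded rotor core: plain dark steel disc-shaped stack of laminations, 46 diameter, 28 high, 0.3 kg, small bore; origin at the centre of its lower face, z its axis. At the start it lies flat in a cavity and stands 16 above the block. May be absent.
- core3: bonded rotor core: plain dark steel disc-shaped stack of laminations, 46 diameter, 28 high, 0.3 kg, small bore; origin at the centre of its lower face, z its axis. At the start it lies flat in a cavity and stands 16 above the block. May be absent.
- core4: bonded rotor core: plain dark steel disc-shaped stack of laminations, 46 diameter, 28 high, 0.3 kg, small bore; origin at the centre of its lower face, z its axis. At the start it lies flat in a cavity and stands 16 above the block. May be absent.
- spray: bystander: white bottle, 52 diameter, 130 high, standing; origin under its centre.
- glue_jar: bystander: amber jar with a black cap, 56 diameter, 60 high, standing; origin under its centre.
- brush: bystander: brush about 120 long, lying on the bench near the robot; origin at the underside of its middle.

How it is judged:
By the outcome, as a careful person would: the job done as asked, in the order asked, and still so for the second after the job is handed in, with the robot touching nothing.
Of core1, core2, core3, core4 only 2 to 4 are there at a start; the rules pass over those that are not, and their reading is None.
At some moment in a run one of core1, core2, core3, core4 may be knocked a few centimetres aside while the robot is not near it.
Once in a run the grip may slacken for a moment while it holds something.
It also fails if it takes over 210 s, if anything falls off the work surface, if the arm or the gripper's body presses on something with over 40 N, if the wrist force passes 120 N, or if a joint passes its speed limit or range.

## Working session

There is one attempt and no reset: what is moved stays moved. The work goes in short steps, Python scripts to look and compute and a tool call to move; the robot and the scene stay as the last step left them, time stands still between calls to the robot, and variables do not carry over. Pictures are saved under pics/ and viewed, and the job is handed in when it is done.

Besides the shell and the picture viewer there is one more tool, called after ">>>" in YAML: its name, and indented under it one key for each argument. play_rows: Moves the arm, as the interface text tells. Its arguments: {"type":"object","properties":{"motion":{"type":"array"},"grip_force":{"type":"number"}},"required":["motion"]}

```bash
ls; mkdir -p pics; cat > h.py <<'E'
import numpy as np, cv2
from scipy.spatial.transform import Rotation as Ro
from bench import r
def save(p,n): cv2.imwrite('pics/'+n+'.png',p['image'][:,:,::-1])
def f(p): return 210/np.tan(np.radians(p['fovy'])/2)
def proj(p,X):
    c=np.atleast_2d(X)@np.array(p['R']).T+p['t']; s=c[:,:2]/c[:,2:]
    s=s*(1+p['k1']*(s**2).sum(1,keepdims=True))
    return s*f(p)+[p['cx'],p['cy']]
def unproj(p,uv,z):
    d=(np.array(uv,float)-[p['cx'],p['cy']])/f(p); s=d.copy()
    for _ in range(20): s=d/(1+p['k1']*(s@s))
    R=np.array(p['R']); o=-R.T@p['t']; v=R.T@np.array([s[0],s[1],1])
    return o+v*(z-o[2])/v[2]
def go(target,down_yaw=None,rot=None):
    """shift in cm in tool axes and turn (deg) from current pose to target"""
    s=r.read_state(); R=Ro.from_rotvec(s['tool_rot'])
    d=R.inv().apply(np.array(target)-s['ee_pos'])*100
    t=(R.inv()*rot).as_rotvec(degrees=True) if rot is not None else None
    return d.round(2),t
E
python3 - <<'E'
from h import *
for n in('scene','top'):
    p=r.get_image(n); save(p,n+'0'); print(n,p['fovy'],p['k1'],(-np.array(p['R']).T@p['t']).round(3))
    for l in['fixture','lid','lid_bar','clip_fl','tray','core1','spray','glue_jar','brush']:
        print(l,[(round(m['conf'],2),np.round(m['box']).tolist()) for m in r.masks_of(l,p)][:5])
s=r.read_state();print(s); print(Ro.from_rotvec(s['tool_rot']).as_matrix().round(2))
E
```

```text
pics
scene 57.41477637848808 -0.01465078723020163 [1.228 0.557 0.698]
fixture [(0.85, [233.0, 186.0, 83.0, 57.0])]
lid [(0.93, [232.0, 185.0, 77.0, 41.0])]
lid_bar [(0.57, [230.0, 186.0, 73.0, 41.0]), (0.48, [196.0, 172.0, 6.0, 5.0])]
clip_fl [(0.65, [209.0, 167.0, 5.0, 15.0]), (0.61, [269.0, 189.0, 5.0, 18.0]), (0.58, [314.0, 197.0, 32.0, 20.0])]
tray [(0.66, [347.0, 249.0, 91.0, 68.0]), (0.6, [232.0, 184.0, 82.0, 58.0])]
core1 [(0.47, [406.0, 331.0, 32.0, 44.0]), (0.34, [229.0, 184.0, 76.0, 38.0])]
spray [(0.59, [201.0, 256.0, 26.0, 48.0]), (0.45, [233.0, 185.0, 81.0, 56.0])]
glue_jar [(0.73, [403.0, 333.0, 29.0, 40.0])]
brush [(0.54, [314.0, 198.0, 28.0, 24.0])]
top 53.17749793160738 -0.12437293886760367 [0.388 0.054 1.173]
fixture [(0.57, [378.0, 247.0, 100.0, 72.0])]
lid [(0.59, [378.0, 248.0, 89.0, 67.0])]
lid_bar [(0.89, [379.0, 249.0, 88.0, 69.0]), (0.66, [299.0, 289.0, 20.0, 50.0]), (0.34, [425.0, 244.0, 9.0, 10.0])]
clip_fl [(0.69, [299.0, 290.0, 19.0, 45.0]), (0.41, [337.0, 254.0, 5.0, 14.0])]
tray [(0.77, [228.0, 240.0, 64.0, 74.0])]
core1 []
spray [(0.69, [315.0, 133.0, 
[... 174 characters left out ...]
{'time': 1.0, 'q': array([ 1.15191039e+00,  2.20377910e-01,  1.52651503e+00, -4.63215050e-05,
        1.39471201e+00, -1.26091014e-01]), 'qvel': array([ 0.00177115, -0.00034107,  0.00031349,  0.00064519,  0.00114031,
        0.00024706]), 'effort': array([-1.99835240e-04, -4.96858978e+01, -3.89740562e+01, -3.35129034e-04,
        6.20381652e-04, -6.64609274e-06]), 'ee_pos': array([0.18039863, 0.59837941, 0.23130537]), 'tool_rot': array([ 0.22978552,  1.55851171, -0.22982351]), 'ft_force': array([ 0.17877081,  0.15164514, -0.79248234]), 'ft_torque': array([ 0.01628877,  0.01158712, -0.00921947]), 'grip_width': 0.0854075617537196}
[[ 0.    0.29  0.96]
 [-0.    0.96 -0.29]
 [-1.   -0.    0.  ]]
```

```bash
python3 - <<'E'
import cv2
a=cv2.imread('pics/scene0.png')[130:370,140:440]; cv2.imwrite('pics/s0z.png',cv2.resize(a,(750,600),interpolation=cv2.INTER_CUBIC))
a=cv2.imread('pics/top0.png')[105:325,130:450]; cv2.imwrite('pics/t0z.png',cv2.resize(a,(800,550),interpolation=cv2.INTER_CUBIC))
E
```

```text
(no output)
```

View pics/s0z.png

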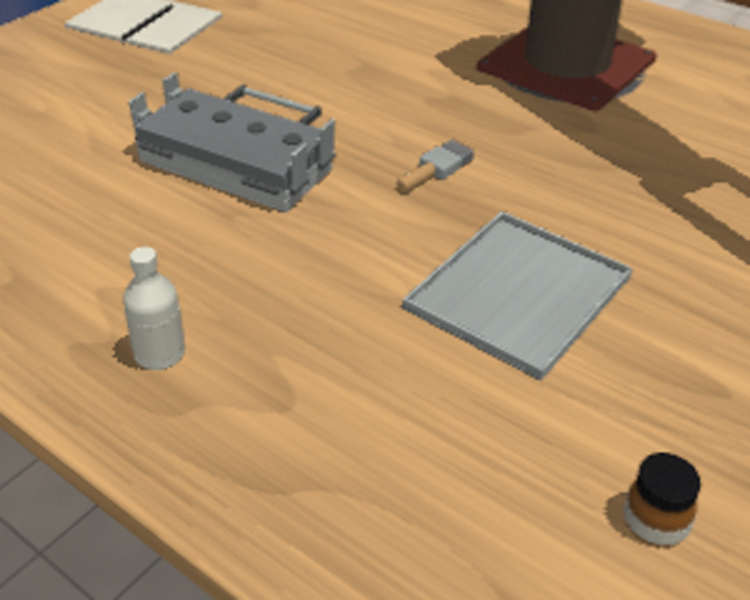

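View pics/t0z.png

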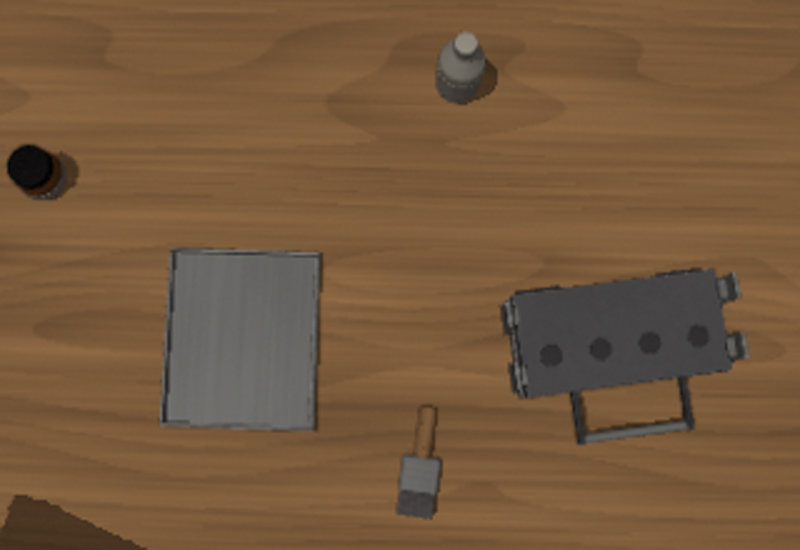

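The top view shows the fixture at the right with its bar toward the robot, all four clips upright. The tray is at left centre and the brush lies between them. Next I fit the poses.

```bash
cat >> h.py <<'E'
def T(x,y,a,P):
    P=np.atleast_2d(P).astype(float); c,s=np.cos(a),np.sin(a)
    return np.c_[x+c*P[:,0]-s*P[:,1], y+s*P[:,0]+c*P[:,1], P[:,2]]
E
python3 - <<'E'
from h import *
from scipy.optimize import least_squares
p=r.get_image('top'); z=lambda L:np.array(L)/2.5+[130,105]-0.3
uv=z([(551,355),(600,348),(650,342),(699,336),(580,438),(692,427)])
P=[(-.015,.081,.059),(-.015,.027,.059),(-.015,-.027,.059),(-.015,-.081,.059),(-.107,.061,.042),(-.107,-.061,.042)]
s=least_squares(lambda v:(proj(p,T(*v,P))-uv).ravel(),[.4,-.2,0]); print(s.x,np.degrees(s.x[2]),s.fun.round(1))
uv=z([(170,250),(321,254),(316,430),(162,424)])
P=[(.1,.085,.014),(.1,-.085,.014),(-.1,-.085,.014),(-.1,.085,.014)]
t=least_squares(lambda v:(proj(p,T(*v,P))-uv).ravel(),[.4,.2,0]); print(t.x,np.degrees(t.x[2]),t.fun.round(1))
# check in scene
q=r.get_image('scene'); im=q['image'][:,:,::-1].copy(); ti=p['image'][:,:,::-1].copy()
P=[(x,y,.056) for x in(-.055,.055) for y in(-.113,.113)]+[(-.107,y,.042) for y in(-.06,.06)]+[(x,y,.083) for x in(-.032,.032) for y in(-.12,.12)]
P2=[(x,y,.014) for x in(-.1,.1) for y in(-.085,.085)]
for pp,ii,n in((q,im,'s1'),(p,ti,'t1')):
    big=cv2.resize(ii,None,fx=4,fy=4,interpolation=cv2.INTER_CUBIC)
    for u in np.r_[proj(pp,T(*s.x,P)),proj(pp,T(*t.x,P2))]: cv2.circle(big,tuple(int(k) for k in np.round(u*4+2)),4,(0,0,255),1)
    o=(140,130) if n=='s1' else(280,190)
    cv2.imwrite('pics/'+n+'.png',big[o[1]*4:o[1]*4+600,o[0]*4:o[0]*4+800])
sh=unproj(p,[147,170],.06); print('jar',sh); print('spray',unproj(p,[314,138],.05)); print('brush',unproj(p,[298,288],.01))
for n,l in(('fl',(-.032,.12)),('bl',(.032,.12)),('fr',(-.032,-.12)),('br',(.032,-.12))): print(n,T(*s.x,[(*l,.083)]).round(4))
E
```

```text
[ 0.5127916  -0.20697239  0.14264543] 8.172980914492808 [ 0.3 -0.   0.5  0.3  0.2  0.2  0.   0.2 -0.2  0.4 -0.8 -1. ]
[0.50033255 0.20781689 0.00240442] 0.13776332207584233 [ 0.4 -0.7  0.  -1.  -0.2  0.5 -0.2  1.1]
jar [0.68449218 0.43369601 0.06      ]
spray [ 0.79041079 -0.02957677  0.05      ]
brush [0.3740914  0.00661586 0.01      ]
fl [[ 0.4641 -0.0927  0.083 ]]
bl [[ 0.5274 -0.0836  0.083 ]]
fr [[ 0.4982 -0.3303  0.083 ]]
br [[ 0.5615 -0.3212  0.083 ]]
```

View pics/s1.png

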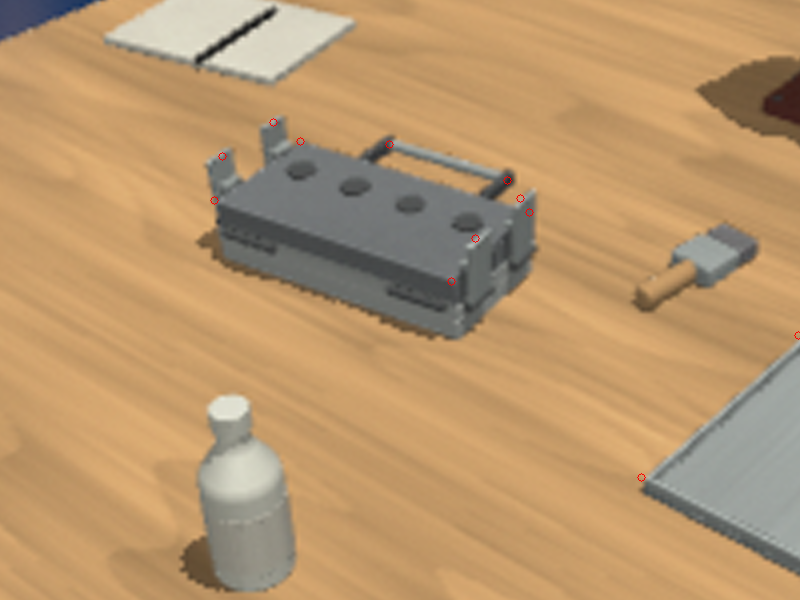

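View pics/t1.png

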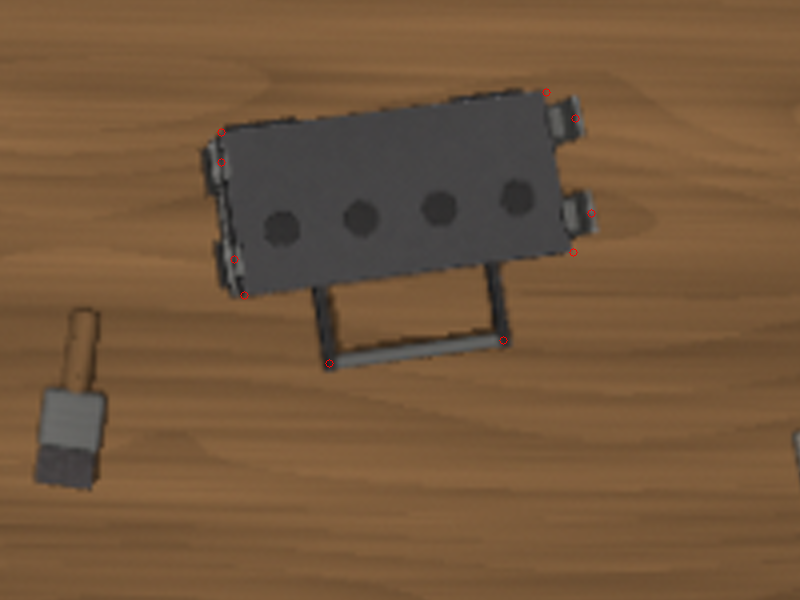

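```bash
cat >> h.py <<'E'
FX=np.array([.5128,-.2070,.14265]); TR=np.array([.5003,.2078,.0024])
def down(a): # jaws (tool y) along yaw a
    c,s=np.cos(a),np.sin(a); return Ro.from_matrix(np.array([[0,0,-1],[c,s,0],[s,-c,0]]).T)
def plan(P,a,st=None):
    s=st or r.read_state(); R=Ro.from_rotvec(s['tool_rot']); print('ee',np.round(s['ee_pos'],4),'fix',T(0,0,-FX[2],[np.array(s['ee_pos'])-[*FX[:2],0]]).round(4),'F',s['ft_force'].round(1),'w',round(s['grip_width'],4),'t',s['time'])
    print('shift cm',(R.inv().apply(np.array(P)-s['ee_pos'])*100).round(2),'turn',(R.inv()*down(a)).as_rotvec(degrees=True).round(2))
def fx(x,y,z): return T(*FX,[(x,y,z)])[0]
E
python3 -c "
from h import *
plan(fx(0,.08,.14),FX[2])"
```

```text
ee [0.1804 0.5984 0.2313] fix [[-0.2145  0.8445  0.2313]] F [-0.2  0.1  0.2] w 0.0855 t 1.1
shift cm [  9.13 -60.26  51.7 ] turn [65.05  0.   -0.  ]
```

>>> play_rows:
  motion:
    - [[10,0,0],[0,-4.2,3.6],0.1]
    - [[20,0,0],[0,-8.4,7.2],0.2]
    - [[30,0,0],[0,-12.6,10.8],0.3]
    - [[40,0,0],[0,-16.8,14.4],0.4]
    - [[50,0,0],[0,-21,18],0.4]

```text
time: 1.72
ee_pos: [0.2926, 0.3438, 0.2315]
tool_rot: [0.91, 1.372, -0.909]
ft_force: [1.5, -0.1, -0.1]
grip_width: 0.051
```

```bash
python3 -c "
from h import *
plan(fx(0,.08,.14),FX[2])"
```

```text
ee [0.2926 0.3438 0.2315] fix [[-0.1396  0.5765  0.2315]] F [ 1.5 -0.1 -0.1] w 0.051 t 1.725
shift cm [ 9.15  0.86 51.57] turn [ 1.475e+01 -1.000e-02 -5.000e-02]
```

>>> play_rows:
  motion:
    - [[3,0,0],[0,0.1,6],0.4]
    - [[6,0,0],[0,0.2,12],0.4]
    - [[9,0,0],[0,0.3,18],0.4]
    - [[12,0,0],[0,0.4,24],0.4]
    - [[14.8,0,0],[0,0.5,30],0.4]

```text
time: 2.35
ee_pos: [0.4156, 0.0698, 0.2318]
tool_rot: [1.102, 1.273, -1.1]
ft_force: [1.0, 0.6, 1.3]
grip_width: 0.051
```

>>> play_rows:
  motion:
    - [[0,0,0],[2,1.4,5],0.4]
    - [[0,0,0],[4,2.9,10],0.4]
    - [[0,0,0],[6,4.3,15],0.4]
    - [[0,0,0],[8,5.9,20.7],0.4]
    - [[0,0,0],[9.1,5.9,20.7],0.4]

```text
time: 2.98
ee_pos: [0.5042, -0.1278, 0.139]
tool_rot: [1.103, 1.274, -1.104]
ft_force: [0.3, 0.6, -0.2]
grip_width: 0.0512
```

```bash
python3 -c "
from h import *
plan(fx(0,.08,.063),FX[2]); save(r.get_image('scene'),'s2'); save(r.get_image('top'),'t2')"
```

```text
ee [ 0.5042 -0.1278  0.139 ] fix [[0.0028 0.0796 0.139 ]] F [ 0.3  0.6 -0.2] w 0.0512 t 2.975
shift cm [ 7.6  -0.27 -0.04] turn [0.01 0.01 0.05]
```

View pics/s2.png

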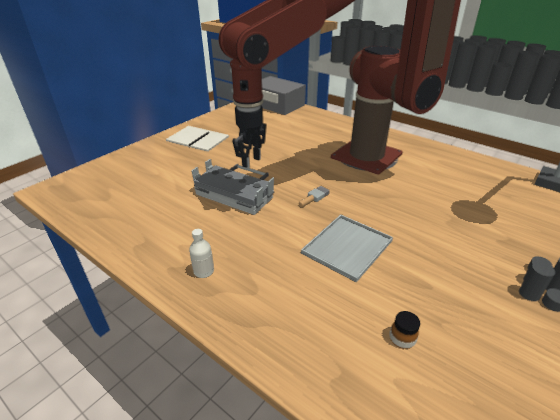

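The gripper hangs over the fixture's left end, at about (250,150), with nothing disturbed. I'll push the left pair of clips out.

>>> play_rows:
  motion:
    - [[0,0,0],[4,-0.3,0],0.4]
    - [[0,0,0],[6.5,-0.3,0],0.4]
    - [[0,0,0],[7.6,-0.3,0],0.4]
    - [[0,0,0],[7.6,-0.3,-1.5],0.4]
    - [[0,0,0],[7.6,-0.3,-3],0.4]

```text
time: 3.7
ee_pos: [0.4971, -0.0941, 0.0657]
tool_rot: [1.1, 1.273, -1.099]
ft_force: [-0.2, -0.8, -0.4]
grip_width: 0.0512
```

>>> play_rows:
  motion:
    - [[0,0,0],[0,0,-1.2],0.4]
    - [[0,0,0],[0,0,-2.4],0.4]
    - [[0,0,0],[0,0,-3.6],0.4]
    - [[0,0,0],[0,0,-4.8],0.4]
    - [[0,0,0],[0,0,-5.2],0.4]

```text
time: 4.32
ee_pos: [0.4885, -0.043, 0.0642]
tool_rot: [1.1, 1.276, -1.1]
ft_force: [-0.2, 0.3, -0.5]
grip_width: 0.0513
```

>>> play_rows:
  motion:
    - [[0,0,0],[-4,0,0],0.4]
    - [[0,0,0],[-7,0,2],0.4]
    - [[0,0,0],[-7,0,7],0.4]
    - [[0,0,0],[-7,0,12],0.4]
    - [[0,0,0],[-7,0,16],0.4]

```text
time: 4.95
ee_pos: [0.5124, -0.2041, 0.1345]
tool_rot: [1.101, 1.274, -1.101]
ft_force: [-0.2, -0.8, 0.4]
grip_width: 0.0514
```

```bash
python3 -c "
from h import *
plan(fx(0,-.08,.063),FX[2]); p=r.get_image('scene'); cv2.imwrite('pics/s3.png',cv2.resize(p['image'][100:250,140:340,::-1],(800,600)))"
```

```text
ee [ 0.5124 -0.2041  0.1345] fix [[-0.      0.0029  0.1345]] F [-0.2 -0.8  0.4] w 0.0514 t 4.95
shift cm [ 7.16 -0.03  8.29] turn [ 0.21  0.04 -0.02]
```

View pics/s3.png

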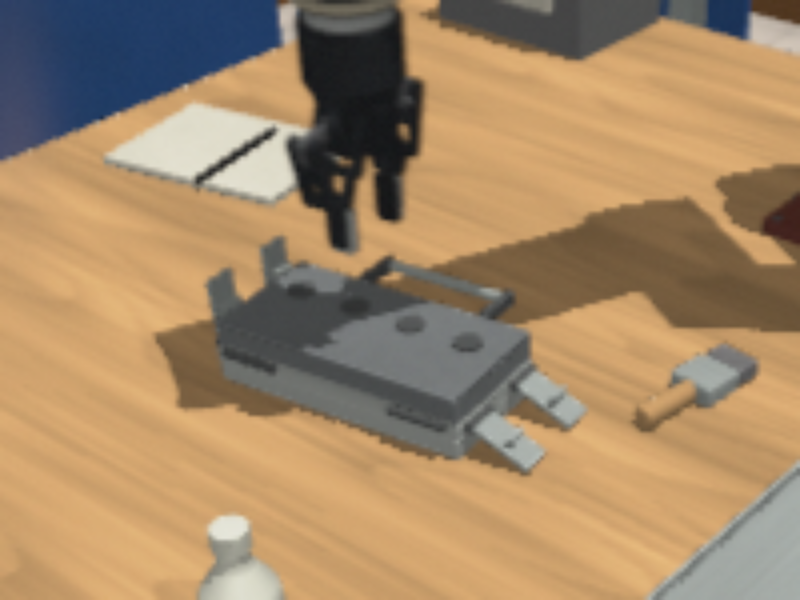

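The left pair is down, at about (530,440) and (570,400). Next is the right pair, then I hover over the bar.

>>> play_rows:
  motion:
    - [[0,0,0],[0,0,5],0.4]
    - [[0,0,0],[2,0,8.3],0.4]
    - [[0,0,0],[5,0,8.3],0.4]
    - [[0,0,0],[7.2,0,8.3],0.4]
    - [[0,0,0],[7.2,0,9.5],0.4]

```text
time: 5.62
ee_pos: [0.5244, -0.2947, 0.0598]
tool_rot: [1.1, 1.281, -1.101]
ft_force: [-0.1, 0.5, -0.4]
grip_width: 0.0513
```

>>> play_rows:
  motion:
    - [[0,0,0],[0,0,1.4],0.4]
    - [[0,0,0],[0,0,2.8],0.4]
    - [[0,0,0],[0,0,4.2],0.4]
    - [[0,0,0],[0,0,5.6],0.4]
    - [[0,0,0],[0,0,7],0.4]

```text
time: 6.25
ee_pos: [0.5365, -0.3664, 0.0625]
tool_rot: [1.1, 1.275, -1.1]
ft_force: [-0.2, -0.0, -0.4]
grip_width: 0.0513
```

>>> play_rows:
  motion:
    - [[0,0,0],[-4,0,0],0.5]
    - [[0,0,0],[-8,0,-1],0.6]
    - [[0,0,0],[-8,-4,-6],0.6]
    - [[0,0,0],[-8,-8,-11],0.6]
    - [[0,0,0],[-8,-10.7,-16],0.6]

```text
time: 6.88
ee_pos: [0.4057, -0.222, 0.1424]
tool_rot: [1.101, 1.275, -1.101]
ft_force: [-0.5, -0.0, 1.1]
grip_width: 0.0341
```

```bash
python3 -c "
from h import *
plan(fx(-.107,0,.03),FX[2]); p=r.get_image('scene'); a=cv2.resize(p['image'][100:250,140:340,::-1],(800,600)); cv2.imwrite('pics/s4.png',a)
p=r.get_image('top'); a=cv2.resize(p['image'][190:340,280:480,::-1],(800,600)); cv2.imwrite('pics/t4.png',a)"
```

```text
ee [ 0.4057 -0.222   0.1424] fix [[-0.1082  0.0004  0.1424]] F [-0.5 -0.   1.1] w 0.0341 t 6.875
shift cm [11.24  0.12  0.04] turn [ 0.2   0.01 -0.  ]
```

View pics/s4.png

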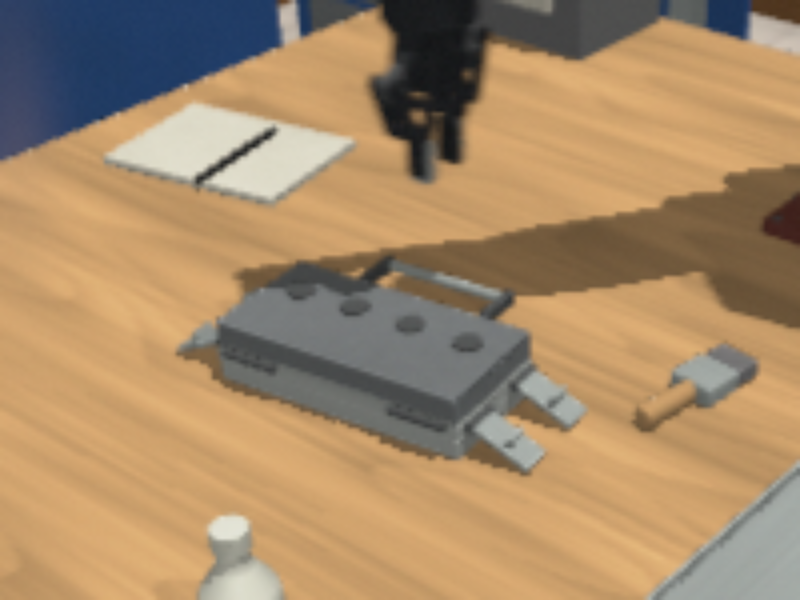

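View pics/t4.png

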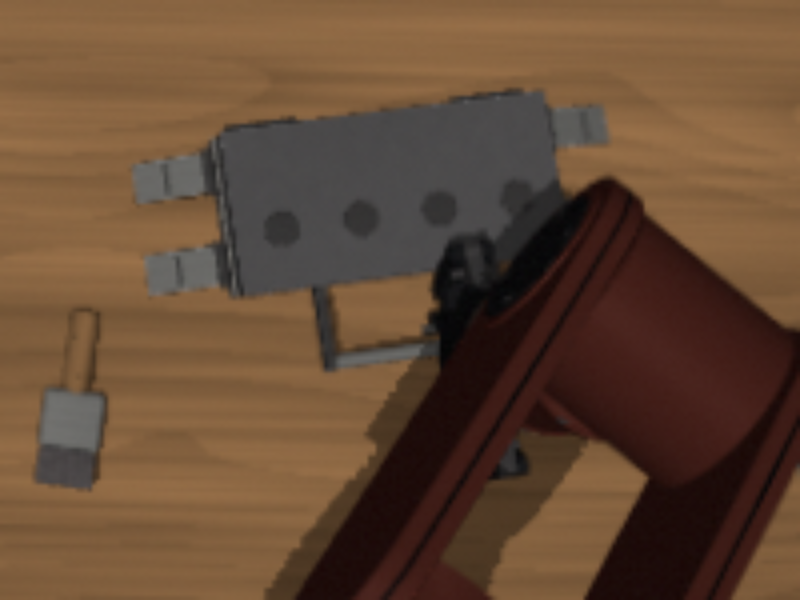

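All four clips are down; the front right one is hidden behind the lid but no longer shows upright. I'll go down and grip the bar.

>>> play_rows:
  motion:
    - [[0,0,0],[4,0.1,0],0.6]
    - [[0,0,0],[8,0.1,0],0.6]
    - [[0,0,0],[11,0.1,0],0.6]
    - [[0,0,0],[11.5,0.1,0],0.6]
    - [[0,0,0],[11.5,0.1,0],0.8]
  grip_force: 30

```text
time: 7.6
ee_pos: [0.4087, -0.2232, 0.0279]
tool_rot: [1.1, 1.275, -1.1]
ft_force: [0.2, -0.1, 0.6]
grip_width: 0.018
```

>>> play_rows:
  motion:
    - [[0,0,0],[0,0,0],1]
    - [[0,0,0],[0,0,0],1]
    - [[0,0,0],[0,0,0],1]
    - [[0,0,0],[0,0,0],1]
  grip_force: 30

```text
time: 8.1
ee_pos: [0.4078, -0.2236, 0.0285]
tool_rot: [1.098, 1.275, -1.101]
ft_force: [-4.8, -2.0, -0.0]
grip_width: 0.0088
```

```bash
python3 -c "
from h import *
plan(fx(-.107,0,.027),FX[2])
h=np.array([.058,.030])
for th in np.r_[0:1.91:.1]:
    c,s=np.cos(th),np.sin(th); d=np.array([-165*c+12*s,165*s+12*c])-[-165,12]
    print(round(th,2),'x-shift',round(-d[1]/10,2),'y-shift',round(d[0]/10,2))
"
```

```text
ee [ 0.4078 -0.2236  0.0285] fix [[-0.1063 -0.0015  0.0285]] F [-4.8 -2.  -0. ] w 0.0088 t 8.1
shift cm [ 0.15 -0.07 -0.15] turn [0.28 0.1  0.05]
0.0 x-shift -0.0 y-shift 0.0
0.1 x-shift -1.64 y-shift 0.2
0.2 x-shift -3.25 y-shift 0.57
0.3 x-shift -4.82 y-shift 1.09
0.4 x-shift -6.33 y-shift 1.77
0.5 x-shift -7.76 y-shift 2.6
0.6 x-shift -9.11 y-shift 3.56
0.7 x-shift -10.35 y-shift 4.65
0.8 x-shift -11.47 y-shift 5.87
0.9 x-shift -12.47 y-shift 7.18
1.0 x-shift -13.33 y-shift 8.59
1.1 x-shift -14.05 y-shift 10.09
1.2 x-shift -14.61 y-shift 11.64
1.3 x-shift -15.02 y-shift 13.24
1.4 x-shift -15.26 y-shift 14.88
1.5 x-shift -15.34 y-shift 16.53
1.6 x-shift -15.26 y-shift 18.18
1.7 x-shift -15.01 y-shift 19.82
1.8 x-shift -14.6 y-shift 21.42
1.9 x-shift -14.03 y-shift 22.97
```

>>> play_rows:
  motion:
    - [[0,0,0],[-1.64,0.2,0],1]
    - [[0,0,0],[-3.25,0.57,0],1]
    - [[0,0,0],[-4.82,1.09,0],1]
    - [[0,0,0],[-6.33,1.77,0],1]
    - [[0,0,0],[-7.76,2.6,0],1]

```text
time: 8.72
ee_pos: [0.4325, -0.2199, 0.1068]
tool_rot: [1.097, 1.276, -1.103]
ft_force: [-7.7, -4.8, 1.0]
grip_width: 0.0087
```

>>> play_rows:
  motion:
    - [[0,0,0],[-1.35,0.96,0],1]
    - [[0,0,0],[-2.59,2.05,0],1]
    - [[0,0,0],[-3.71,3.27,0],1]
    - [[0,0,0],[-4.71,4.58,0],1]
    - [[0,0,0],[-5.57,6,0],1]

```text
time: 9.35
ee_pos: [0.4933, -0.2109, 0.1645]
tool_rot: [1.099, 1.273, -1.101]
ft_force: [-2.8, 1.1, -0.4]
grip_width: 0.0085
```

```bash
python3 -c "
from h import *
plan(fx(-.107,0,.027),FX[2]); p=r.get_image('scene'); a=cv2.resize(p['image'][60:240,140:380,::-1],(800,600)); cv2.imwrite('pics/s5.png',a)"
```

```text
ee [ 0.4933 -0.2109  0.1645] fix [[-0.0199 -0.0011  0.1645]] F [-2.8  1.1 -0.4] w 0.0085 t 9.35
shift cm [13.75 -8.71 -0.18] turn [ 0.25  0.14 -0.  ]
```

View pics/s5.png

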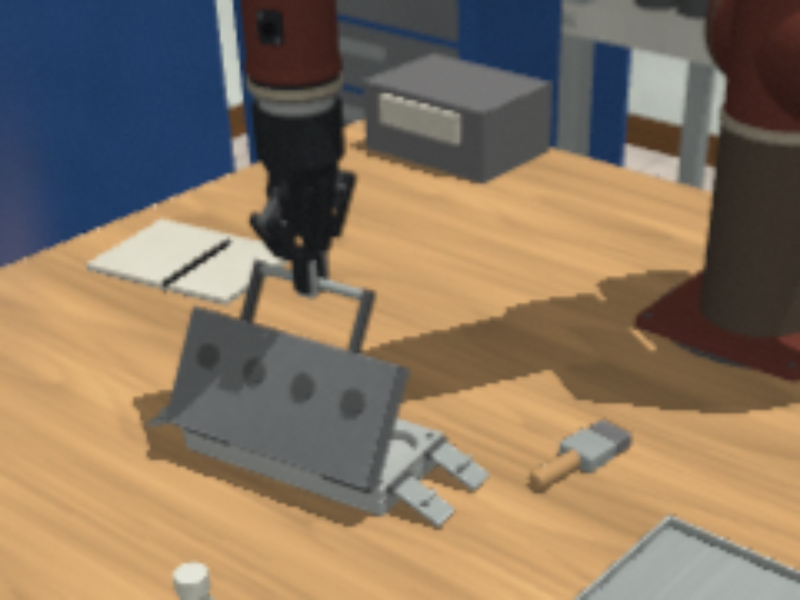

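>>> play_rows:
  motion:
    - [[0,0,0],[-0.72,1.5,0],1]
    - [[0,0,0],[-1.28,3.05,0],1]
    - [[0,0,0],[-1.69,4.65,0],1]
    - [[0,0,0],[-1.93,6.29,0],1]
    - [[0,0,0],[-2.01,7.94,0],1]

```text
time: 10.02
ee_pos: [0.573, -0.1989, 0.1836]
tool_rot: [1.1, 1.272, -1.099]
ft_force: [-1.5, -1.8, -0.7]
grip_width: 0.0088
```

>>> play_rows:
  motion:
    - [[0,0,0],[0.08,1.65,0],1]
    - [[0,0,0],[0.33,3.29,0],1]
    - [[0,0,0],[0.74,4.89,0],1]
    - [[0,0,0],[1.1,6,0],1]
    - [[0,0,0],[1.1,6,0],1]

```text
time: 10.65
ee_pos: [0.6326, -0.1899, 0.1707]
tool_rot: [1.1, 1.272, -1.099]
ft_force: [2.3, -1.6, 5.0]
grip_width: 0.0086
```

>>> play_rows:
  motion:
    - [[0,0,0],[0,0,0],0.6]
    - [[0,0,0],[0,0,0],0.5]
    - [[0,0,0],[0,0,0],0.4]
    - [[0,0,0],[-2,0,0],0.4]
    - [[0,0,0],[-6,0,0],0.4]

```text
time: 11.28
ee_pos: [0.6298, -0.189, 0.2293]
tool_rot: [1.1, 1.279, -1.102]
ft_force: [0.6, 0.8, -0.2]
grip_width: 0.0513
```

```bash
python3 -c "
from h import *
plan(fx(-.107,0,.027),FX[2]); p=r.get_image('scene'); a=cv2.resize(p['image'][60:240,140:380,::-1],(800,600)); cv2.imwrite('pics/s6.png',a)"
```

```text
ee [ 0.6298 -0.189   0.2293] fix [[0.1184 0.0011 0.2293]] F [ 0.6  0.8 -0.2] w 0.0513 t 11.275
shift cm [ 20.3  -22.47   0.06] turn [ 0.24 -0.12  0.19]
```

View pics/s6.png

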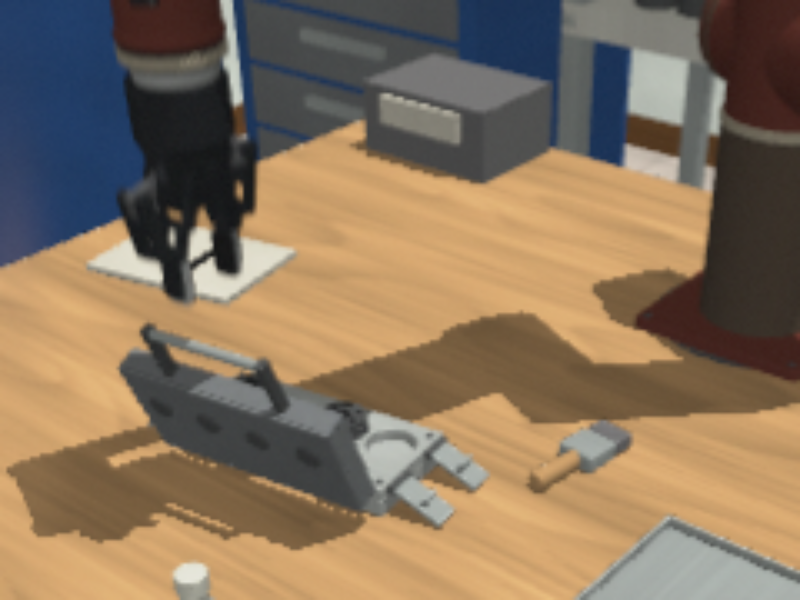

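The lid rests open at the stop and the leftmost cavity looks empty. I'll move aside for a top view.

>>> play_rows:
  motion:
    - [[0,0,0],[-1,-2,-5],0.3]
    - [[0,0,0],[-1,-4,-10],0.2]
    - [[0,0,0],[-1,-6,-15],0.1]
    - [[0,0,0],[-1,-8,-20],0]
    - [[0,0,0],[-1,-10,-25],0]

```text
time: 11.95
ee_pos: [0.495, 0.0444, 0.2415]
tool_rot: [1.102, 1.273, -1.099]
ft_force: [0.0, 1.4, 0.2]
grip_width: 0.0853
```

```bash
python3 -c "
from h import *
p=r.get_image('top'); a=cv2.resize(p['image'][190:340,280:480,::-1],(800,600),interpolation=cv2.INTER_CUBIC); 
for y in(.081,.027,-.027,-.081):
    u=proj(p,fx(-.015,y,.046))[0]; cv2.circle(a,(int((u[0]-280)*4+2),int((u[1]-190)*4+2)),4,(0,0,255),1)
cv2.imwrite('pics/t7.png',a)
for m in r.masks_of('core1',p): print(round(m['conf'],2),np.round(m['box'],1), T(0,0,-FX[2],[unproj(p,m['box'][:2],.046)-[*FX[:2],0]]).round(3))
print(r.read_state()['ee_pos'])"
```

```text
0.74 [368.4 244.9  15.9  18.3] [[-0.015  0.029  0.046]]
0.63 [409.9 241.8  19.8  17.7] [[-0.021 -0.086  0.046]]
[0.49370238 0.04683113 0.24140635]
```

View pics/t7.png

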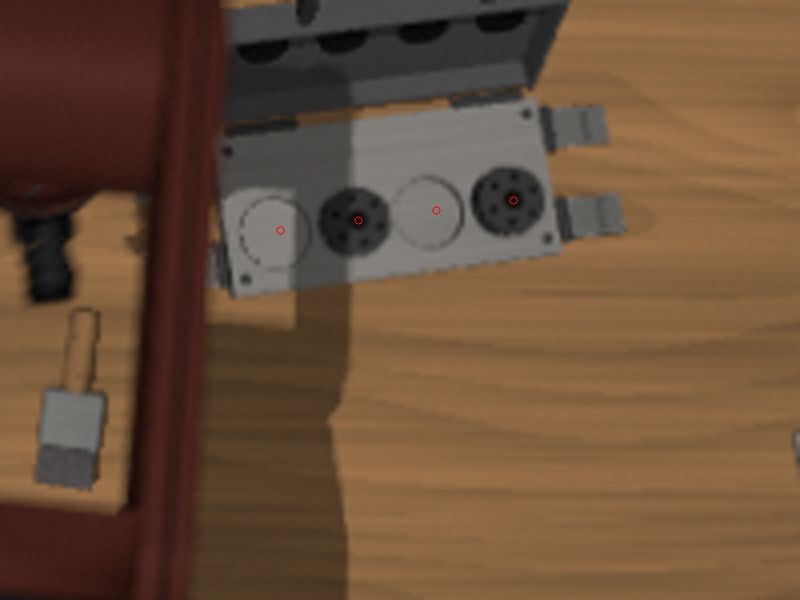

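Cores sit in cavities y=+27 (354,221) and y=-81 (508,201), and the other two cavities are empty. I'll go above the first one.

```bash
python3 -c "
from h import *
plan(fx(-.015,.029,.12),FX[2])"
```

```text
ee [0.4937 0.0468 0.2414] fix [[0.0172 0.254  0.2414]] F [-0.5 -0.5 -0.7] w 0.0851 t 12.05
shift cm [12.11 -3.43 22.48] turn [ 0.5  -0.07 -0.1 ]
```

>>> play_rows:
  motion:
    - [[0,0,0],[0,-1.5,5.5],0]
    - [[0.5,0,0],[2,-3.4,11],0]
    - [[0.5,0,0],[5,-3.4,16],0]
    - [[0.5,0,0],[8.5,-3.4,20],0]
    - [[0.5,0,0],[12,-3.4,22.5],0]

```text
time: 12.68
ee_pos: [0.4957, -0.1877, 0.1204]
tool_rot: [1.108, 1.267, -1.107]
ft_force: [1.1, 0.6, -0.5]
grip_width: 0.0857
```

>>> play_rows:
  motion:
    - [[0,0,0],[0,0,0],0]
    - [[0,0,0],[0,0,0],0]

```text
time: 12.92
ee_pos: [0.4955, -0.1847, 0.1213]
tool_rot: [1.107, 1.27, -1.106]
ft_force: [-0.1, -0.3, 0.8]
grip_width: 0.0852
```

```bash
python3 -c "
from h import *
plan(fx(-.015,.029,.03),FX[2]); p=r.get_image('scene'); a=cv2.resize(p['image'][100:250,140:340,::-1],(800,600)); cv2.imwrite('pics/s8.png',a)
p=r.get_image('top'); a=cv2.resize(p['image'][190:340,280:480,::-1],(800,600)); cv2.imwrite('pics/t8.png',a)"
```

```text
ee [ 0.4955 -0.1847  0.1213] fix [[-0.0139  0.0245  0.1213]] F [-0.1 -0.3  0.8] w 0.0852 t 12.925
shift cm [ 9.13 -0.12 -0.45] turn [-0.27  0.04 -0.08]
```

View pics/s8.png

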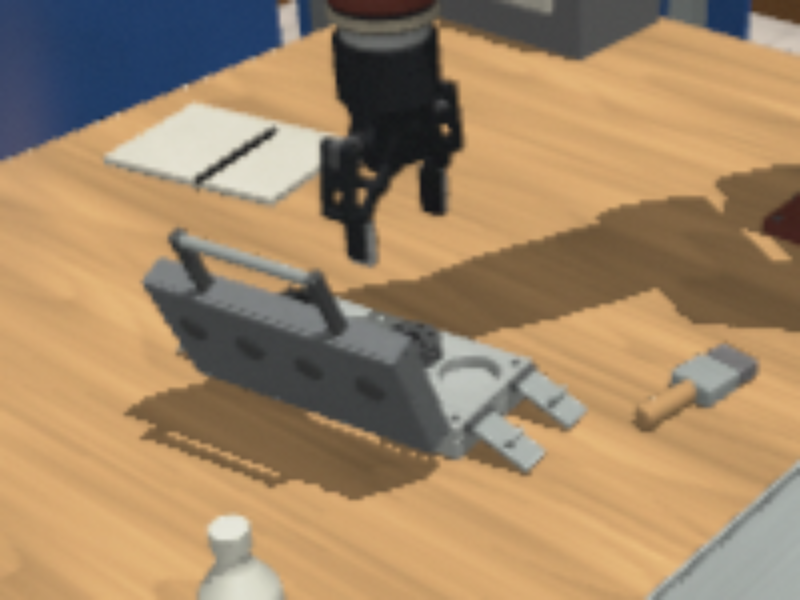

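View pics/t8.png

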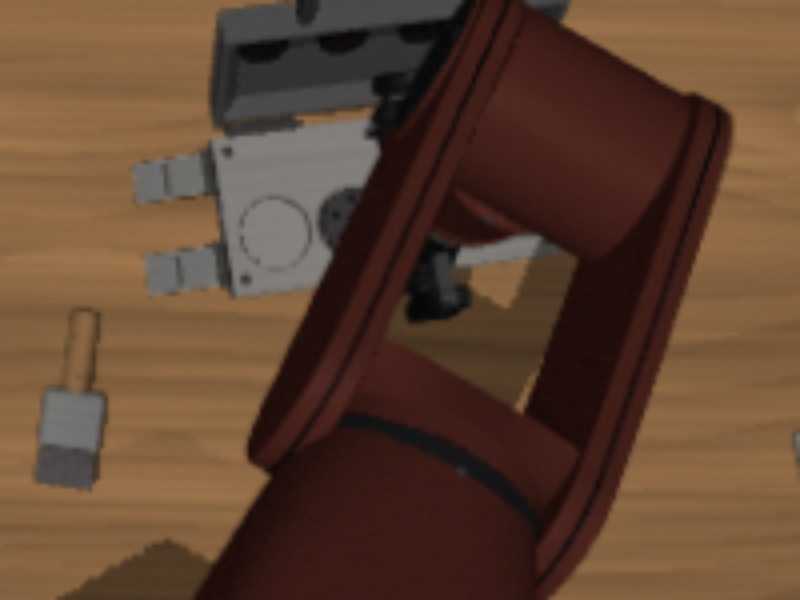

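>>> play_rows:
  motion:
    - [[0,0,0],[3,-0.1,-0.4],0]
    - [[0,0,0],[6,-0.1,-0.4],0]
    - [[0,0,0],[8,-0.1,-0.4],0]
    - [[0,0,0],[9.1,-0.1,-0.4],0.1]
    - [[0,0,0],[9.1,-0.1,-0.4],0.3]
  grip_force: 60

```text
time: 13.65
ee_pos: [0.4935, -0.1802, 0.0291]
tool_rot: [1.106, 1.272, -1.106]
ft_force: [0.7, -0.3, 1.1]
grip_width: 0.0607
```

>>> play_rows:
  motion:
    - [[0,0,0],[0,0,0],0.5]
    - [[0,0,0],[0,0,0],0.8]
    - [[0,0,0],[0,0,0],0.8]
    - [[0,0,0],[0,0,0],0.8]
  grip_force: 60

```text
time: 14.15
ee_pos: [0.4943, -0.1809, 0.0305]
tool_rot: [1.107, 1.269, -1.106]
ft_force: [-0.5, 1.5, 6.3]
grip_width: 0.0438
```

```bash
python3 -c "
from h import *
plan(fx(-.015,.029,.03),FX[2]); p=r.get_image('scene'); a=cv2.resize(p['image'][100:250,140:340,::-1],(800,600)); cv2.imwrite('pics/s9.png',a)"
```

```text
ee [ 0.4943 -0.1809  0.0305] fix [[-0.0146  0.0284  0.0305]] F [-0.5  1.5  6.3] w 0.0438 t 14.15
shift cm [ 0.05 -0.04 -0.06] turn [-0.24  0.06 -0.1 ]
```

View pics/s9.png

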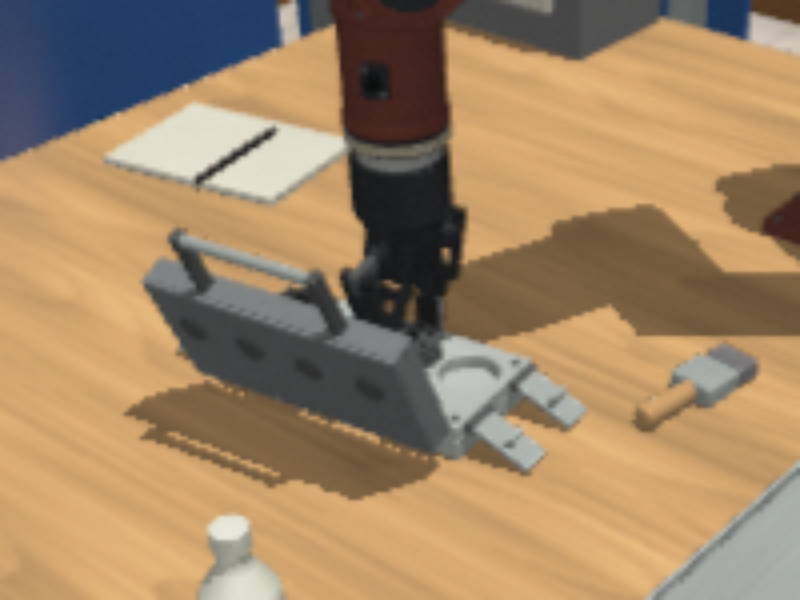

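>>> play_rows:
  motion:
    - [[0,0,0],[-1,0,0],0.8]
    - [[0,0,0],[-3,0,0],0.8]
    - [[0,0,0],[-5,0,0],0.8]
    - [[0,0,0],[-7,0,0],0.8]
    - [[0,0,0],[-9,0,0],0.8]

```text
time: 14.82
ee_pos: [0.4931, -0.1806, 0.1198]
tool_rot: [1.107, 1.271, -1.107]
ft_force: [-1.0, 0.6, -3.3]
grip_width: 0.0437
```

```bash
python3 -c "
from h import *
plan((.50,.245,.12),FX[2]);plan((.50,.245,.0175),FX[2])
p=r.get_image('scene'); a=cv2.resize(p['image'][100:250,140:340,::-1],(800,600)); cv2.imwrite('pics/s10.png',a)"
```

```text
ee [ 0.4931 -0.1806  0.1198] fix [[-0.0158  0.029   0.1198]] F [-1.   0.6 -3.3] w 0.0437 t 14.825
shift cm [-3.000e-02  6.550e+00 -4.206e+01] turn [-0.26  0.01 -0.  ]
ee [ 0.4931 -0.1806  0.1198] fix [[-0.0158  0.029   0.1198]] F [-1.   0.6 -3.3] w 0.0437 t 14.825
shift cm [ 10.22   6.55 -42.06] turn [-0.26  0.01 -0.  ]
```

View pics/s10.png

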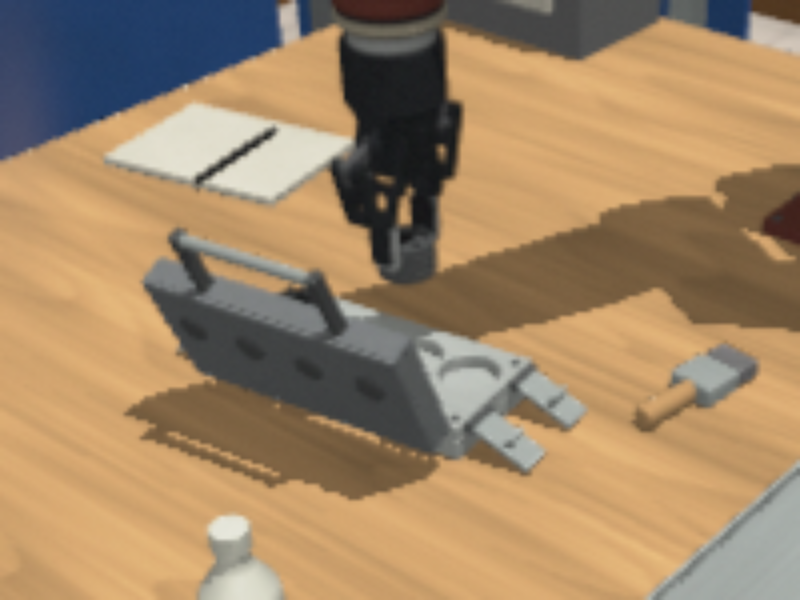

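The core hangs level at (408,258). I'll carry it to the tray.

>>> play_rows:
  motion:
    - [[0,0,0],[0,0.6,-3],0.8]
    - [[0,0,0],[0,1.3,-8],0.8]
    - [[0,0,0],[0,2,-13],0.8]
    - [[0,0,0],[0,2.7,-18],0.8]
    - [[0,0,0],[0,3.5,-23],0.8]

```text
time: 15.5
ee_pos: [0.4959, 0.0535, 0.1188]
tool_rot: [1.107, 1.271, -1.107]
ft_force: [0.5, 0.6, -3.9]
grip_width: 0.0436
```

>>> play_rows:
  motion:
    - [[0,0,0],[0,0.8,-5],0.8]
    - [[0,0,0],[0,1.6,-10],0.8]
    - [[0,0,0],[0,2.3,-15],0.8]
    - [[0,0,0],[1,2.8,-18],0.8]
    - [[0,0,0],[2.5,3,-19],0.8]

```text
time: 16.12
ee_pos: [0.4998, 0.2461, 0.0936]
tool_rot: [1.106, 1.272, -1.104]
ft_force: [-0.2, -0.2, -4.3]
grip_width: 0.0436
```

>>> play_rows:
  motion:
    - [[0,0,0],[1,0,0],0.8]
    - [[0,0,0],[2,0,0],0.8]
    - [[0,0,0],[2,0,0],0.8]

```text
time: 16.5
ee_pos: [0.499, 0.2429, 0.0724]
tool_rot: [1.106, 1.272, -1.11]
ft_force: [-1.0, -0.1, -3.0]
grip_width: 0.0435
```

```bash
python3 -c "
from h import *
plan((.50,.245,.0175),FX[2])
p=r.get_image('scene'); a=cv2.resize(p['image'][180:330,260:460,::-1],(800,600)); cv2.imwrite('pics/s11.png',a)"
```

```text
ee [0.499  0.2429 0.0724] fix [[0.0503 0.4473 0.0724]] F [-1.  -0.1 -3. ] w 0.0435 t 16.5
shift cm [ 5.49  0.14 -0.19] turn [-0.33  0.04  0.14]
```

View pics/s11.png

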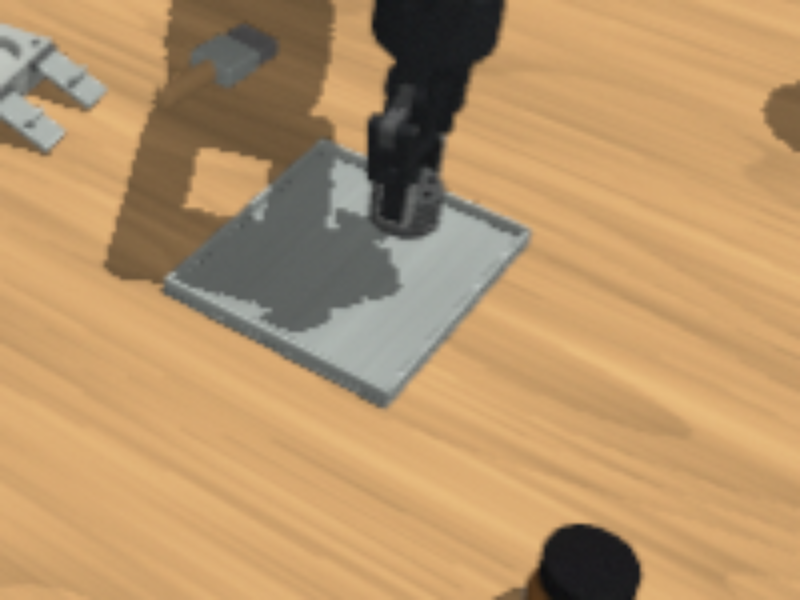

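>>> play_rows:
  motion:
    - [[0,0,0],[2,0,0],0.8]
    - [[0,0,0],[4,0,0],0.8]
    - [[0,0,0],[4.8,0,0],0.8]
    - [[0,0,0],[5.2,0,0],0.8]
    - [[0,0,0],[5.4,0,0],0.8]

```text
time: 17.18
ee_pos: [0.5004, 0.2444, 0.0203]
tool_rot: [1.108, 1.271, -1.106]
ft_force: [-0.5, 0.4, -2.9]
grip_width: 0.0434
```

>>> play_rows:
  motion:
    - [[0,0,0],[0.1,0,0],0.8]
    - [[0,0,0],[0.1,0,0],0.4]
    - [[0,0,0],[0.1,0,0],0.3]
    - [[0,0,0],[0,0,0],0.2]
    - [[0,0,0],[-3,0,0],0.1]

```text
time: 17.8
ee_pos: [0.4976, 0.2437, 0.0479]
tool_rot: [1.104, 1.274, -1.111]
ft_force: [0.4, -0.2, -0.4]
grip_width: 0.0769
```

>>> play_rows:
  motion:
    - [[0,0,0],[-4,0,0],0]
    - [[0,0,0],[-8,0,0],0]
    - [[0,0,0],[-10,-2,5],0]
    - [[0,0,0],[-10,-3,10],0]
    - [[0,0,0],[-10,-3,15],0]

```text
time: 18.42
ee_pos: [0.4905, 0.0905, 0.1506]
tool_rot: [1.107, 1.271, -1.105]
ft_force: [-0.1, 0.0, -0.2]
grip_width: 0.0853
```

```bash
python3 -c "
from h import *
plan(fx(-.015,-.079,.1),FX[2])
p=r.get_image('scene'); a=cv2.resize(p['image'][100:325,160:460,::-1],(800,600)); cv2.imwrite('pics/s12.png',a)
print([(m['conf'],m['box']) for m in r.masks_of('core1',p)])"
```

```text
ee [0.4905 0.0905 0.1506] fix [[0.0202 0.2977 0.1506]] F [-0.1  0.  -0.2] w 0.0853 t 18.425
shift cm [ 5.06 -3.41 37.68] turn [-0.19  0.01 -0.1 ]
[(0.66, [358.5, 247.2, 19.4, 18.0])]
```

View pics/s12.png

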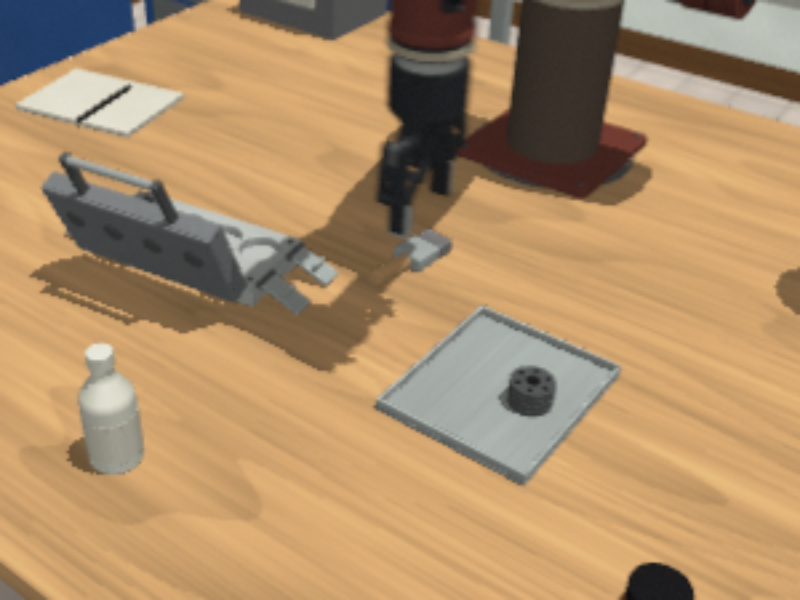

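The first core lies flat in the tray at (531,390). Before reaching for the second, I'll check it in the top view.

```bash
python3 -c "
from h import *
p=r.get_image('top'); a=cv2.resize(p['image'][160:340,200:440,::-1],(800,600)); cv2.imwrite('pics/t13.png',a)
for m in r.masks_of('core1',p): print(round(m['conf'],2),np.round(m['box'],1), T(0,0,-FX[2],[unproj(p,m['box'][:2],.046)-[*FX[:2],0]]).round(3),unproj(p,m['box'][:2],.032).round(3))"
```

```text
0.66 [211.6 239.7   9.8  18.2] [[0.049 0.449 0.046]] [0.498 0.246 0.032]
0.57 [407.8 240.2  14.2  18.6] [[-0.016 -0.08   0.046]] [ 0.51  -0.293  0.032]
0.37 [424.1 222.2  16.4  12.1] [[ 0.027 -0.134  0.046]] [ 0.561 -0.341  0.032]
```

View pics/t13.png

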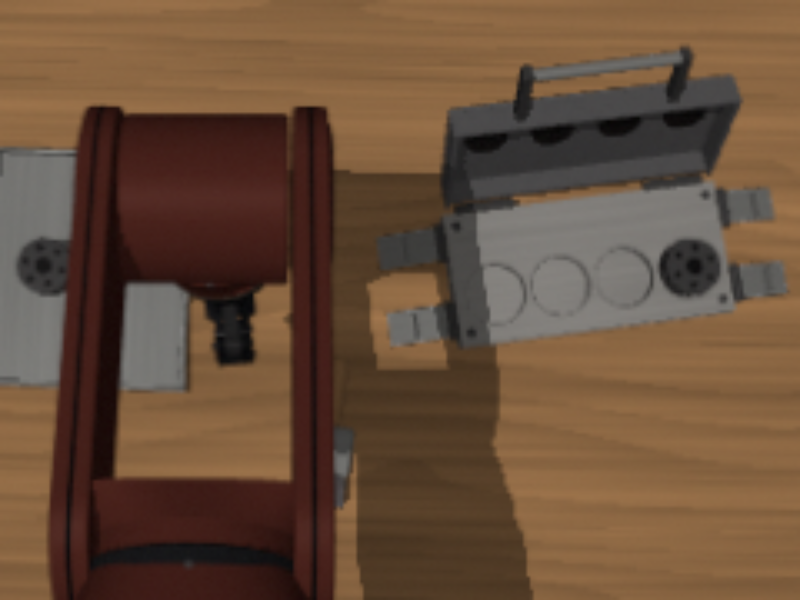

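The second core is still in its cavity at (690,267), and all four clips are visibly down.

>>> play_rows:
  motion:
    - [[0,0,0],[0,-1,5.5],0]
    - [[0,0,0],[0,-2,11],0]
    - [[0,0,0],[0,-3.4,16.5],0]
    - [[0,0,0],[0,-3.4,22],0]
    - [[0,0,0],[0,-3.4,27],0]

```text
time: 19.25
ee_pos: [0.495, -0.1809, 0.1499]
tool_rot: [1.106, 1.272, -1.105]
ft_force: [1.0, -0.3, -1.0]
grip_width: 0.0854
```

>>> play_rows:
  motion:
    - [[0,0,0],[0.5,0,5],0]
    - [[0,0,0],[2,0,9],0]
    - [[0,0,0],[4,0,10.6],0]
    - [[0,0,0],[5,0,10.6],0]
    - [[0,0,0],[5,0,10.6],0]

```text
time: 19.88
ee_pos: [0.5086, -0.2834, 0.0985]
tool_rot: [1.106, 1.275, -1.106]
ft_force: [-0.8, 0.8, 0.6]
grip_width: 0.0853
```

```bash
python3 -c "
from h import *
plan(fx(-.015,-.079,.03),FX[2])
p=r.get_image('top'); a=cv2.resize(p['image'][160:340,240:480,::-1],(800,600)); cv2.imwrite('pics/t14.png',a)"
```

```text
ee [ 0.5086 -0.2834  0.0985] fix [[-0.015  -0.075   0.0985]] F [-0.8  0.8  0.6] w 0.0853 t 19.875
shift cm [6.85 0.02 0.42] turn [-0.17 -0.14  0.1 ]
```

View pics/t14.png

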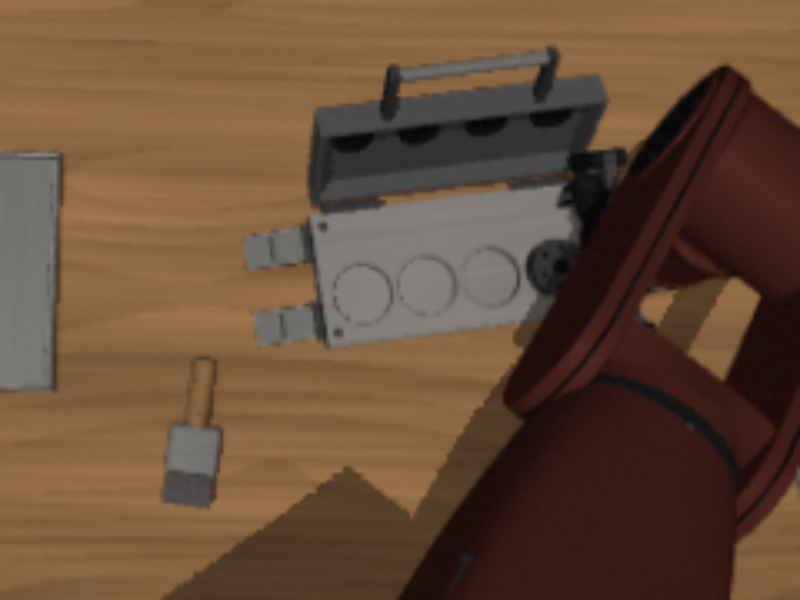

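The core is in place at (550,267) and the gripper is above it. I'll descend, grip and lift.

>>> play_rows:
  motion:
    - [[0,0,0],[2,0,0.4],0]
    - [[0,0,0],[4.5,0,0.4],0]
    - [[0,0,0],[6.3,0,0.4],0]
    - [[0,0,0],[6.8,0,0.4],0.1]
    - [[0,0,0],[6.8,0,0.4],0.3]
  grip_force: 60

```text
time: 20.55
ee_pos: [0.5094, -0.2893, 0.0315]
tool_rot: [1.107, 1.272, -1.107]
ft_force: [-0.1, -0.4, 0.7]
grip_width: 0.061
```

>>> play_rows:
  motion:
    - [[0,0,0],[0,0,0],0.5]
    - [[0,0,0],[0,0,0],0.8]
    - [[0,0,0],[0,0,0],0.8]
    - [[0,0,0],[0,0,0],0.8]

```text
time: 21.05
ee_pos: [0.5103, -0.29, 0.0332]
tool_rot: [1.107, 1.269, -1.106]
ft_force: [-1.1, 0.5, 5.2]
grip_width: 0.0438
```

>>> play_rows:
  motion:
    - [[0,0,0],[-1,0,0],0.8]
    - [[0,0,0],[-3,0,0],0.8]
    - [[0,0,0],[-5,0,0],0.8]
    - [[0,0,0],[-7,0,0],0.8]
    - [[0,0,0],[-9,0,0],0.8]

```text
time: 21.68
ee_pos: [0.5095, -0.2895, 0.1236]
tool_rot: [1.107, 1.271, -1.107]
ft_force: [-0.5, 0.2, -3.1]
grip_width: 0.0432
```

```bash
python3 -c "
from h import *
plan((.50,.165,.09),FX[2])
p=r.get_image('scene'); a=cv2.resize(p['image'][100:325,140:440,::-1],(800,600)); cv2.imwrite('pics/s15.png',a)"
```

```text
ee [ 0.5095 -0.2895  0.1236] fix [[-0.015  -0.0812  0.1236]] F [-0.5  0.2 -3.1] w 0.0432 t 21.675
shift cm [  3.33   5.32 -45.15] turn [-0.25  0.03 -0.03]
```

View pics/s15.png

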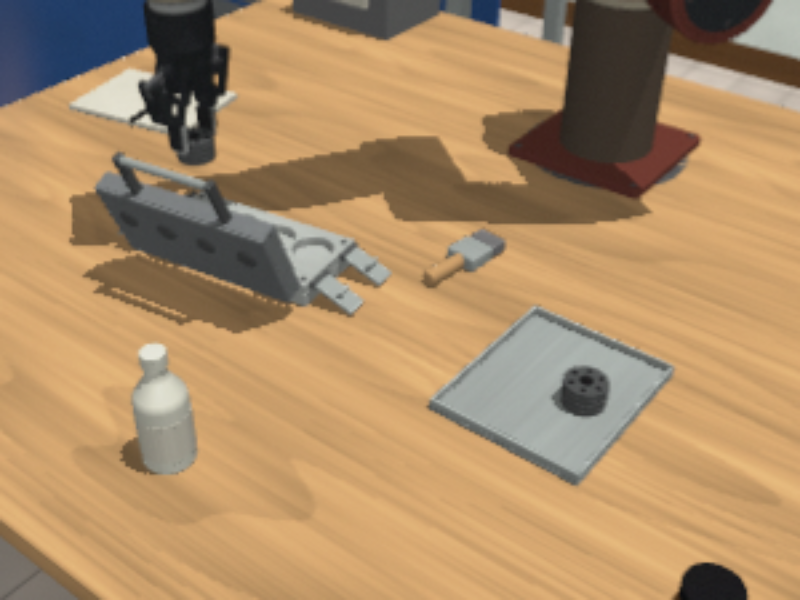

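Core 2 is held at (197,148). I'll carry it to the tray next to the first.

>>> play_rows:
  motion:
    - [[0,0,0],[0,0.4,-3],0.8]
    - [[0,0,0],[0,1,-8],0.8]
    - [[0,0,0],[0,1.5,-13],0.8]
    - [[0,0,0],[0,2.1,-18],0.8]
    - [[0,0,0],[0,2.7,-23],0.8]

```text
time: 22.35
ee_pos: [0.5043, -0.0564, 0.1221]
tool_rot: [1.107, 1.271, -1.107]
ft_force: [1.2, 0.1, -3.7]
grip_width: 0.0433
```

>>> play_rows:
  motion:
    - [[0,0,0],[0,0.6,-5],0.8]
    - [[0,0,0],[0,1.2,-10],0.8]
    - [[0,0,0],[0,1.8,-15],0.8]
    - [[0,0,0],[0,2.3,-19.5],0.8]
    - [[0,0,0],[1.5,2.6,-22.1],0.8]

```text
time: 22.98
ee_pos: [0.5007, 0.167, 0.1083]
tool_rot: [1.108, 1.27, -1.102]
ft_force: [0.8, 0.8, -2.5]
grip_width: 0.0433
```

>>> play_rows:
  motion:
    - [[0,0,0],[1.8,0,0],0.8]
    - [[0,0,0],[3.5,0,0],0.8]
    - [[0,0,0],[3.5,0,0],0.8]

```text
time: 23.35
ee_pos: [0.4981, 0.1633, 0.0696]
tool_rot: [1.105, 1.274, -1.111]
ft_force: [0.2, 0.2, -3.4]
grip_width: 0.0434
```

```bash
python3 -c "
from h import *
plan((.50,.165,.019),FX[2])
p=r.get_image('scene'); a=cv2.resize(p['image'][180:330,260:460,::-1],(800,600)); cv2.imwrite('pics/s16.png',a)"
```

```text
ee [0.4981 0.1633 0.0696] fix [[0.0381 0.3687 0.0696]] F [ 0.2  0.2 -3.4] w 0.0434 t 23.35
shift cm [ 5.06  0.24 -0.14] turn [-0.32  0.02  0.25]
```

View pics/s16.png

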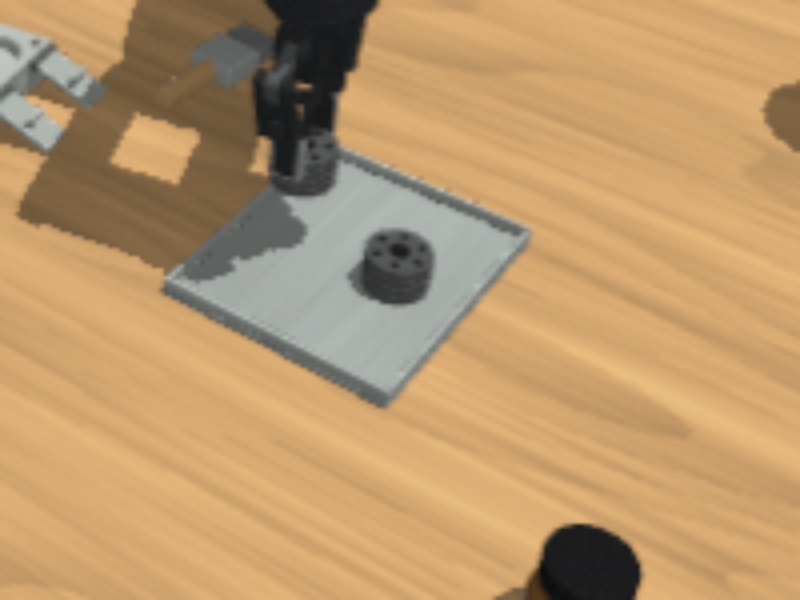

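>>> play_rows:
  motion:
    - [[0,0,0],[2,0.1,0],0.8]
    - [[0,0,0],[4,0.1,0],0.8]
    - [[0,0,0],[4.6,0.1,0],0.8]
    - [[0,0,0],[4.9,0.1,0],0.8]
    - [[0,0,0],[5.1,0.1,0],0.8]

```text
time: 24.02
ee_pos: [0.5015, 0.1647, 0.0215]
tool_rot: [1.108, 1.27, -1.106]
ft_force: [0.9, -0.2, -3.4]
grip_width: 0.0431
```

>>> play_rows:
  motion:
    - [[0,0,0],[0,0,0],0.8]
    - [[0,0,0],[0,0,0],0.4]
    - [[0,0,0],[0,0,0],0.3]
    - [[0,0,0],[0,0,0],0.2]
    - [[0,0,0],[-3,0,0],0.1]

```text
time: 24.65
ee_pos: [0.4985, 0.1644, 0.0489]
tool_rot: [1.104, 1.275, -1.111]
ft_force: [-1.3, -0.3, -0.6]
grip_width: 0.0769
```

>>> play_rows:
  motion:
    - [[0,0,0],[-5,0,0],0]
    - [[0,0,0],[-10,0,0],0.1]
    - [[0,0,0],[-15,0,3],0.3]
    - [[0,0,0],[-18,0,8],0.5]
    - [[0,0,0],[-18,0,13],0.6]

```text
time: 25.28
ee_pos: [0.5208, 0.0348, 0.2349]
tool_rot: [1.108, 1.266, -1.101]
ft_force: [-0.1, -0.5, -0.5]
grip_width: 0.0342
```

```bash
python3 -c "
from h import *
plan(fx(.13,0,.225),FX[2])
p=r.get_image('scene'); a=cv2.resize(p['image'][100:325,160:460,::-1],(800,600)); cv2.imwrite('pics/s17.png',a)
p=r.get_image('top'); a=cv2.resize(p['image'][160:340,240:480,::-1],(800,600));
u=proj(p,[fx(.13,.05,.179),fx(.13,-.05,.179)])
for v in u: cv2.circle(a,tuple(int(k) for k in (v-[240,160])*3.333+1),4,(0,0,255),1)
cv2.imwrite('pics/t17.png',a)
for m in r.masks_of('core1',p): print(round(m['conf'],2),np.round(m['box'],1),unproj(p,m['box'][:2],.032).round(3))"
```

```text
ee [0.5208 0.0348 0.2349] fix [[0.0423 0.2382 0.2349]] F [-0.1 -0.5 -0.5] w 0.0342 t 25.275
shift cm [ 1.09  8.83 23.79] turn [-0.17  0.1  -0.42]
0.77 [213.5 241.3  11.6  17.5] [0.494 0.241 0.032]
0.64 [240.2 240.4  16.4  20.9] [0.499 0.168 0.032]
```

View pics/s17.png

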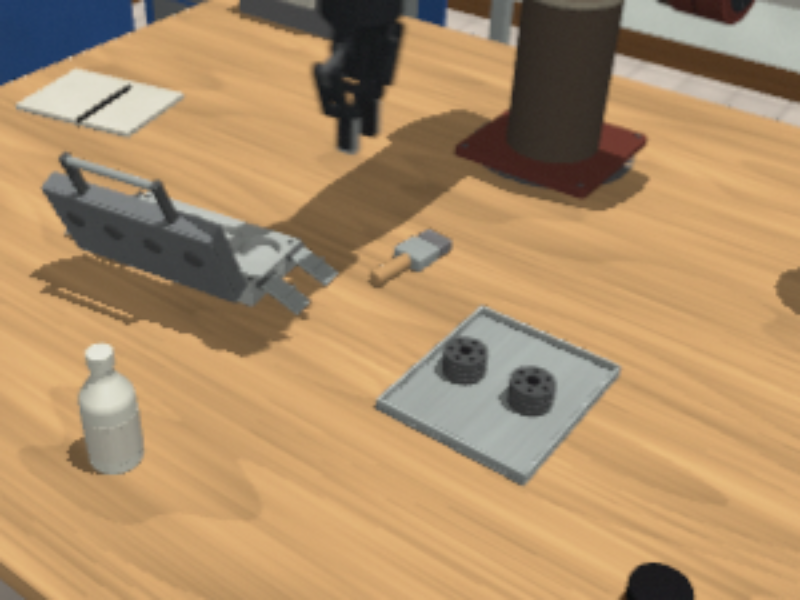

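View pics/t17.png

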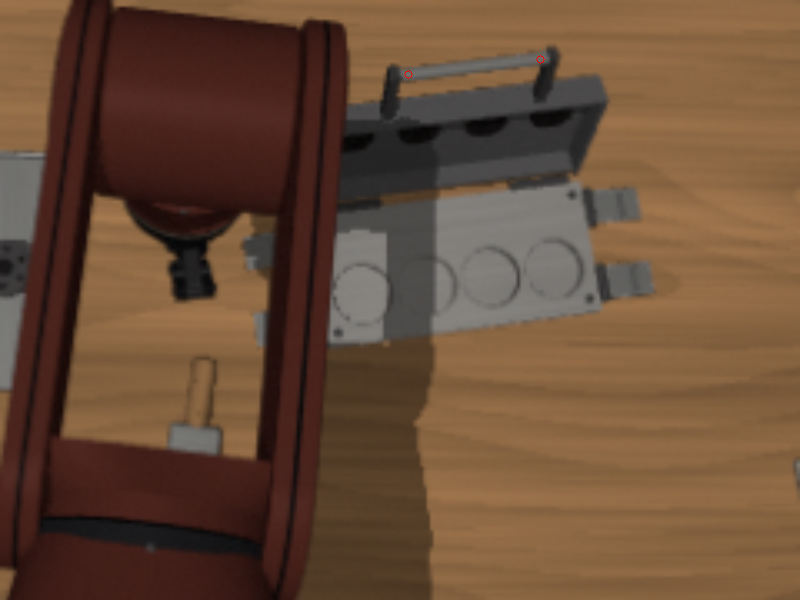

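Both cores are flat in the tray, every cavity is empty, and the predicted bar position matches the picture. Now I'll close the lid by its bar.

>>> play_rows:
  motion:
    - [[0,0,0],[0,2,5],0.6]
    - [[0,0,0],[0,4,10],0.6]
    - [[0,0,0],[0,6,15],0.6]
    - [[0,0,0],[0,8,20],0.6]
    - [[0,0,0],[0.5,8.8,23.8],0.6]

```text
time: 26.05
ee_pos: [0.6399, -0.1879, 0.2252]
tool_rot: [1.107, 1.272, -1.106]
ft_force: [0.6, 0.4, 1.1]
grip_width: 0.0341
```

>>> play_rows:
  motion:
    - [[0,0,0],[0,0,0],0.6]
    - [[0,0,0],[0,0,0],0.6]

```text
time: 26.3
ee_pos: [0.6384, -0.186, 0.2249]
tool_rot: [1.107, 1.274, -1.106]
ft_force: [-1.0, -0.5, -0.4]
grip_width: 0.0343
```

```bash
python3 -c "
from h import *
plan(fx(.13,0,.165),FX[2])
p=r.get_image('scene'); a=cv2.resize(p['image'][60:240,140:380,::-1],(800,600)); cv2.imwrite('pics/s18.png',a)"
```

```text
ee [ 0.6384 -0.186   0.2249] fix [[0.1273 0.0029 0.2249]] F [-1.  -0.5 -0.4] w 0.0343 t 26.3
shift cm [5.99 0.28 0.3 ] turn [-0.21 -0.09  0.07]
```

View pics/s18.png

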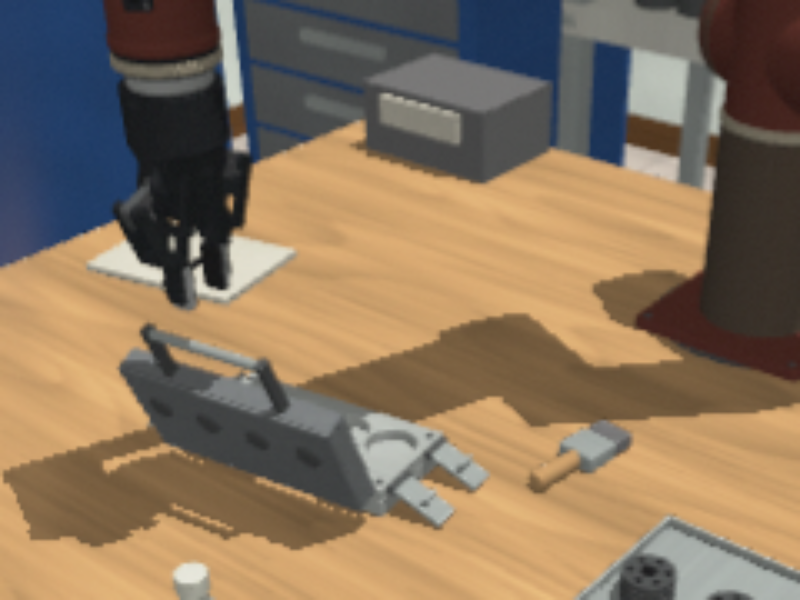

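>>> play_rows:
  motion:
    - [[0,0,0],[2,0.3,0.2],0.6]
    - [[0,0,0],[4,0.3,0.2],0.6]
    - [[0,0,0],[5.5,0.3,0.2],0.6]
    - [[0,0,0],[5.9,0.3,0.2],0.6]
    - [[0,0,0],[5.9,0.3,0.2],0.8]
  grip_force: 30

```text
time: 26.98
ee_pos: [0.6417, -0.1892, 0.1663]
tool_rot: [1.107, 1.272, -1.107]
ft_force: [-0.2, 0.6, 0.6]
grip_width: 0.0176
```

>>> play_rows:
  motion:
    - [[0,0,0],[0,0,0],1]
    - [[0,0,0],[0,0,0],1]
    - [[0,0,0],[0,0,0],1]
    - [[0,0,0],[0,0,0],1]

```text
time: 27.48
ee_pos: [0.6422, -0.1894, 0.1673]
tool_rot: [1.107, 1.27, -1.106]
ft_force: [0.8, 0.2, 0.4]
grip_width: 0.0087
```

```bash
python3 -c "
from h import *
plan(fx(.13,0,.165),FX[2])
b=lambda th:np.array([-16.5*np.cos(th)+1.2*np.sin(th),16.5*np.sin(th)+1.2*np.cos(th)])
prev=1.95
for k in range(4):
    ths=prev-np.arange(1,6)*.0975; print([(round(t,2),(-(b(t)-b(prev))[1]).round(2),(b(t)-b(prev))[0].round(2)) for t in ths]); prev=ths[-1]
"
```

```text
ee [ 0.6422 -0.1894  0.1673] fix [[ 0.1306 -0.0009  0.1673]] F [0.8 0.2 0.4] w 0.0087 t 27.475
shift cm [ 0.23 -0.06 -0.09] turn [-0.25  0.03 -0.06]
[(np.float64(1.85), np.float64(-0.63), np.float64(-1.48)), (np.float64(1.76), np.float64(-1.12), np.float64(-3.02)), (np.float64(1.66), np.float64(-1.45), np.float64(-4.6)), (np.float64(1.56), np.float64(-1.63), np.float64(-6.2)), (np.float64(1.46), np.float64(-1.65), np.float64(-7.81))]
[(np.float64(1.36), np.float64(0.14), np.float64(-1.61)), (np.float64(1.27), np.float64(0.43), np.float64(-3.19)), (np.float64(1.17), np.float64(0.87), np.float64(-4.74)), (np.float64(1.07), np.float64(1.47), np.float64(-6.24)), (np.float64(0.97), np.float64(2.2), np.float64(-7.68))]
[(np.float64(0.88), np.float64(0.87), np.float64(-1.36)), (np.float64(0.78), np.float64(1.87), np.float64(-2.62)), (np.float64(0.68), np.float64(2.99), np.float64(-3.78)), (np.float64(0.58), np.float64(4.22), np.float64(-4.83)), (np.float64(0.49), np.float64(5.54), np.float64(-5.75))]
[(np.float64(0.39), np.float64(1.41), np.float64(-0.79)), (np.float64(0.29), np.float64(2.88), np.float64(-1.44)), (np.float64(0.19), np.float64(4.41), np.float64(-1.94)), (np.float64(0.1), np.float64(5.99), np.float64(-2.29)), (np.float64(-0.0), np.float64(7.59), np.float64(-2.48))]
```

>>> play_rows:
  motion:
    - [[0,0,0],[-0.63,-1.48,0],1]
    - [[0,0,0],[-1.12,-3.02,0],1]
    - [[0,0,0],[-1.45,-4.6,0],1]
    - [[0,0,0],[-1.63,-6.2,0],1]
    - [[0,0,0],[-1.65,-7.81,0],1]

```text
time: 28.1
ee_pos: [0.5635, -0.201, 0.1842]
tool_rot: [1.106, 1.269, -1.107]
ft_force: [2.0, -2.9, 0.3]
grip_width: 0.0084
```

>>> play_rows:
  motion:
    - [[0,0,0],[0.14,-1.61,0],1]
    - [[0,0,0],[0.43,-3.19,0],1]
    - [[0,0,0],[0.87,-4.74,0],1]
    - [[0,0,0],[1.47,-6.24,0],1]
    - [[0,0,0],[2.2,-7.68,0],1]

```text
time: 28.72
ee_pos: [0.4871, -0.2117, 0.1616]
tool_rot: [1.106, 1.269, -1.108]
ft_force: [3.8, -6.3, -2.2]
grip_width: 0.0088
```

>>> play_rows:
  motion:
    - [[0,0,0],[0.87,-1.36,0],1]
    - [[0,0,0],[1.87,-2.62,0],1]
    - [[0,0,0],[2.99,-3.78,0],1]
    - [[0,0,0],[4.22,-4.83,0],1]
    - [[0,0,0],[5.54,-5.75,0],1]

```text
time: 29.35
ee_pos: [0.4307, -0.2193, 0.1056]
tool_rot: [1.106, 1.269, -1.107]
ft_force: [5.5, -6.1, -3.5]
grip_width: 0.009
```

```bash
python3 -c "
from h import *
plan(fx(-.107,0,.0303),FX[2])
p=r.get_image('scene'); a=cv2.resize(p['image'][60:240,140:380,::-1],(800,600)); cv2.imwrite('pics/s19.png',a)"
```

```text
ee [ 0.4307 -0.2193  0.1056] fix [[-0.083  -0.0006  0.1056]] F [ 5.5 -6.1 -3.5] w 0.009 t 29.35
shift cm [ 7.53 -2.41 -0.06] turn [-0.28  0.11 -0.06]
```

View pics/s19.png

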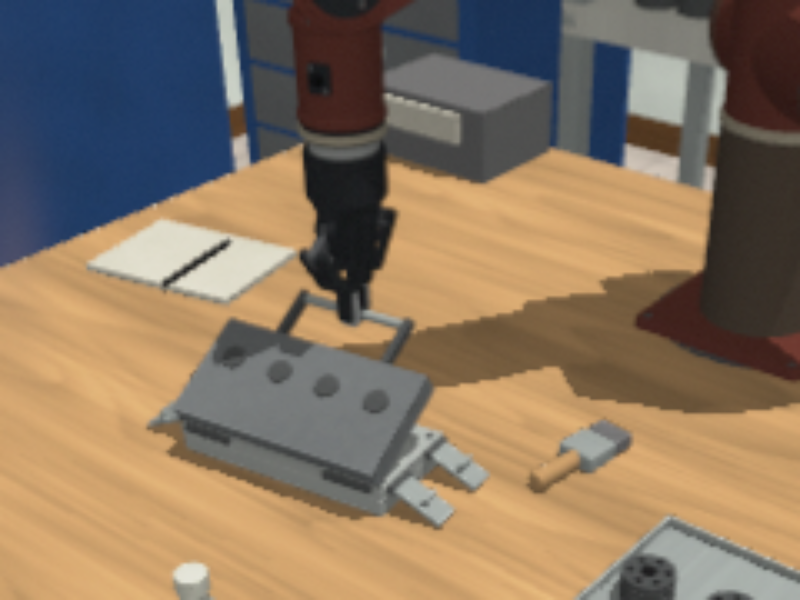

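The lid is half closed and still held. I'll bring it down the rest of the way, release and rise.

>>> play_rows:
  motion:
    - [[0,0,0],[1.4,-0.8,0],1]
    - [[0,0,0],[2.9,-1.4,0],1]
    - [[0,0,0],[4.4,-1.9,0],1]
    - [[0,0,0],[6,-2.3,0],1]
    - [[0,0,0],[7.4,-2.4,0],1]

```text
time: 30.02
ee_pos: [0.4076, -0.2225, 0.0318]
tool_rot: [1.106, 1.269, -1.107]
ft_force: [-5.6, 5.0, 43.5]
grip_width: 0.0088
```

>>> play_rows:
  motion:
    - [[0,0,0],[0,0,0],1]
    - [[0,0,0],[0,0,0],0.7]
    - [[0,0,0],[0,0,0],0.6]
    - [[0,0,0],[0,0,0],0.6]
    - [[0,0,0],[-3,0,0],0.6]

```text
time: 30.65
ee_pos: [0.4055, -0.2199, 0.0597]
tool_rot: [1.108, 1.278, -1.108]
ft_force: [-0.0, -0.4, -0.8]
grip_width: 0.0336
```

>>> play_rows:
  motion:
    - [[0,0,0],[-4,0,0],0.6]
    - [[0,0,0],[-9,0,0],0.6]
    - [[0,0,0],[-13,1,-5],0.5]
    - [[0,0,0],[-15,2,-10],0.3]
    - [[0,0,0],[-15,4,-16],0.3]

```text
time: 31.28
ee_pos: [0.4261, -0.0577, 0.2143]
tool_rot: [1.109, 1.266, -1.106]
ft_force: [2.0, -0.2, 0.0]
grip_width: 0.06
```

>>> play_rows:
  motion:
    - [[0,0,0],[0,1,-6],0.3]
    - [[0,0,0],[0,2,-12],0.3]
    - [[0,0,0],[0,3,-18],0.3]

```text
time: 31.65
ee_pos: [0.4295, 0.1259, 0.2119]
tool_rot: [1.107, 1.271, -1.106]
ft_force: [1.4, 0.1, 0.1]
grip_width: 0.0595
```

```bash
python3 -c "
from h import *
plan(fx(-.107,0,.0303),FX[2])
p=r.get_image('scene'); a=cv2.resize(p['image'][100:370,140:500,::-1],(800,600)); cv2.imwrite('pics/s20.png',a)
p=r.get_image('top'); a=cv2.resize(p['image'][105:345,130:450,::-1],(800,600),interpolation=cv2.INTER_CUBIC);
for v in proj(p,[fx(-.107,.06,.042),fx(-.107,-.06,.042)]): cv2.circle(a,tuple(int(k) for k in (v-[130,105])*2.5+1),4,(0,0,255),1)
cv2.imwrite('pics/t20.png',a)"
```

```text
ee [0.4295 0.1259 0.2119] fix [[-0.0352  0.3414  0.2119]] F [1.4 0.1 0.1] w 0.0595 t 31.65
shift cm [18.16 -7.05 34.17] turn [-0.24 -0.   -0.02]
```

View pics/s20.png

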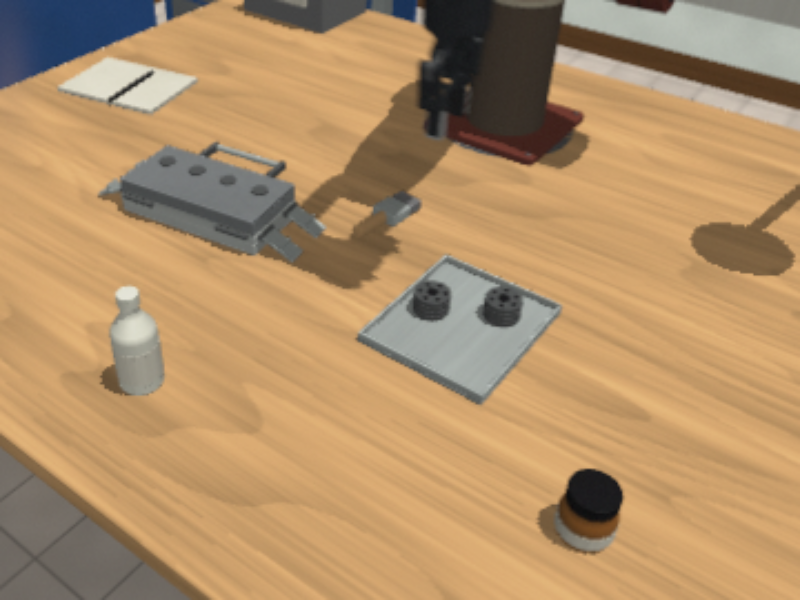

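View pics/t20.png

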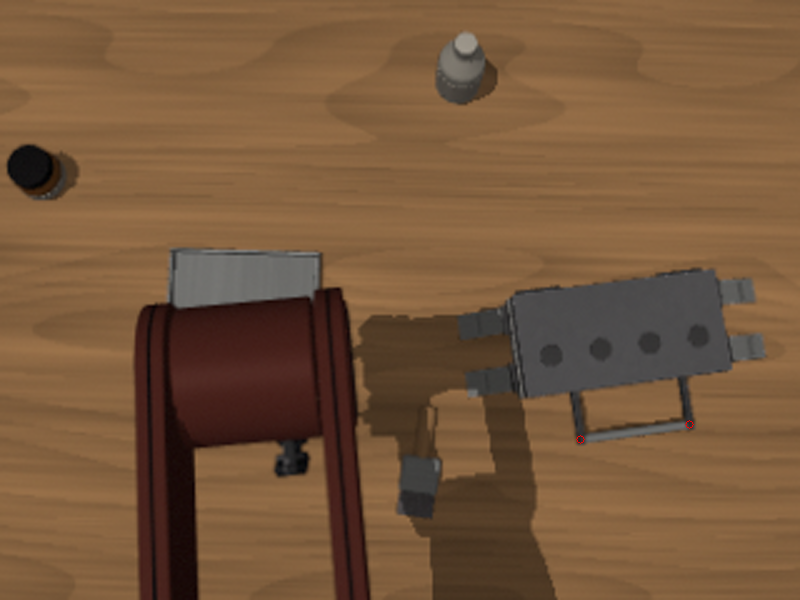

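The lid is fully closed, the clips are down and the bystanders are where they were. The right-hand core has shifted (503,305), apparently the announced knock, so I'll look closer.

```bash
python3 -c "
from h import *
p=r.get_image('scene'); a=cv2.resize(p['image'][205:295,290:410,::-1],(800,600),interpolation=cv2.INTER_CUBIC)
t=np.linspace(0,2*np.pi,60)
for m in r.masks_of('core1',p):
    print(m['conf'],np.round(m['box'],1), unproj(p,m['box'][:2],.018).round(3))
    c=unproj(p,m['box'][:2],.018)
    for z in(.004,.032):
        u=proj(p,np.c_[c[0]+.023*np.cos(t),c[1]+.023*np.sin(t),0*t+z])
        cv2.polylines(a,[((u-[290,205])*6.667+3).astype(int)],True,(0,0,255),1)
cv2.imwrite('pics/s21.png',a)"
```

```text
0.78 [367.3 240.4  21.8  16.6] [0.464 0.25  0.018]
0.52 [334.1 237.8  20.5  20.3] [0.51  0.173 0.018]
```

View pics/s21.png

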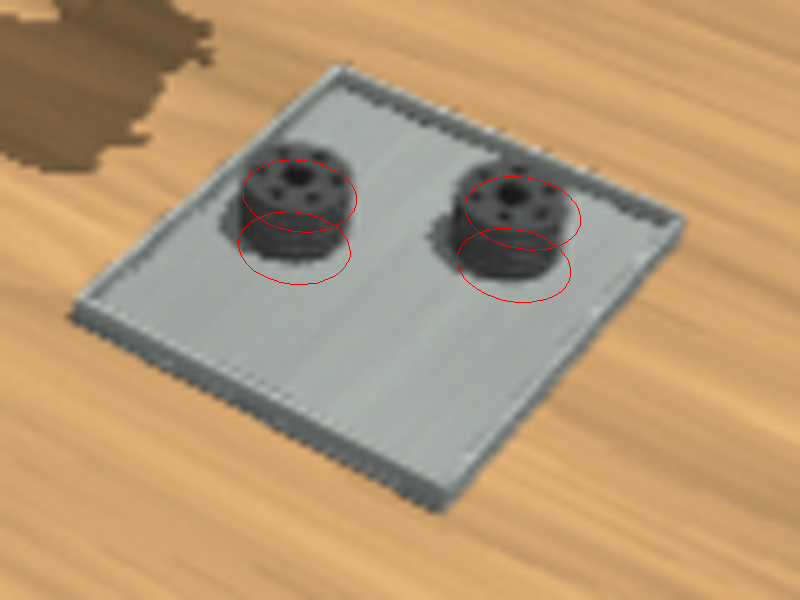

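Both cores stand flat on the tray floor, apart and clear of the walls. I'll hand in.

```bash
python3 -c "
from h import *
print(r.sign_off())"
```

```text
the job is handed in; nothing more can be done
None
```

The fixture is unloaded and handed in. I flipped all four clips outward and down, then opened the lid to its stop, where it stayed by itself. Only two cores were present, in the cavities at y = +27 and y = -81, and both now lie in the tray. I then closed the lid by its bar and moved the arm clear, finishing at about 32 s of the 210 s allowed.

**Final pictures:**
- The lid is fully closed, with its bar at the predicted closed position.
- All four clips are down.
- The two cores stand flat and apart on the tray floor.
- The bottle, jar and brush look unmoved.

**What disagreed:**
- After I placed it, the first core shifted about 3–4 cm within the tray, presumably the announced knock. It is still flat and clear of the walls, so I left it.
- The network's core boxes were several millimetres off in the last close-up, so I judged flatness from the picture.
- The vertical wrist force reached 43.5 N for a moment as the lid seated. That is well under the 120 N wrist limit. It came through the fingers on the bar rather than the gripper's body, so I don't expect the 40 N body limit to apply.

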